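# Start and run down the turntable nut of a tube mixer

### The arm

A 6-joint arm with a two-finger parallel gripper is mounted at the origin on a cart in front of the work surface, level with it; the furniture and walls round the work are solid. World frame = base frame: x ahead of the robot, y to its left, z up, the work surface at z = 0. Lengths are in m, angles in rad, forces in N, time in s.
With the tool pointing down it reaches from about 0.35 to 1 m from the base axis. Payload 7.1 kg.
Tool frame: the origin (TCP) lies at the very end of the fingers, on their centre line; the grasp point (between the pads) lies 19 mm behind it; z points along the fingers, y is the direction in which the jaws open and shut (so a half turn about z gives the same grasp; the last joint's range is limited). The gripper opens to 85 mm and grips with 20 to 120 N. Pads are 22 mm wide; open, the fingers measure 114 mm over their backs; the gripper's body (76 mm by 85 mm) begins 54 mm behind the grasp point. The pads swing forward as they close: fully open they stand 13 mm farther back than shut.
Start: joints at [1.1, 0.423, 1.63, -0, 1.089, -0.019], TCP at [0.273, 0.562, 0.231] pointing down, gripper open.
Joint ranges: [-3, 3], [-0.9, 2.11], [0.09, 2.58], [-1.31, 4.45], [0.11, 2.69], [-2.54, 2.54]. Speed limits (rad/s): [2.39, 2.39, 3.01, 3.14, 3.14, 3.14].

### API

Orientations are given as a 3x3 rotation matrix whose columns are the frame's x, y, z axes.
In Python, from plant import * gives the robot as it stands. The module is installed in compiled form; this text tells all that it offers.
- The arm moves only by the tool move_arm, never from a script. Its argument "deltas" is a list of rows, each a list of 7 numbers: the shift along the tool's x, y, z in mm, then the turn, a rotation vector about the tool's x, y, z in degrees, then the finger opening in mm, from 0 to 85.4. A call has 1 to 10 rows; each row is the pose to reach, as a shift and turn from the pose commanded when the call began, along the tool's axes at that moment; what a row does not reach only later rows make up. A row lasts 1/8 s, in which the tool goes at most 62.5 mm and 10.7 degrees, less where a joint would pass 70% of its speed; a pose out of reach is approached as far as the arm can. A call with a gripper value outside its range is refused whole. The fingers move at their own pace and stop on an object; "newtons" is the grip in N (left out, the last holds). Time passes only in rows, so rows that repeat a pose let the fingers close. It gives the time, the measured TCP pose, the force and the opening at its end, in the units of the state.
- state(): the state, without advancing time (a new reading comes with each control period).
- snapshot(name): name is "scene" or "top"; returns a dict with "color" (384x512x3 uint8, blue, green, red), "depth" (384x512 float32, m along the optical axis (not along the pixel's ray), 0 where there is no reading), "mtx" (3x3 intrinsics, pixels), "k1" (the pictures are not rectified: a ray, as slopes to the right and down, at radius r is drawn at 1 + k1 r^2 times it, then the intrinsics apply), "R" (3x3) and "t" (3): a world point X has camera coordinates R X + t. Camera axes: x right, y down, z forward; pixel columns grow to the right and rows downward; lengths in m; the calibration is good to about 2 mm. A picture is of the moment at which its call begins.
- sign_off(): hands the job in, once; it reports no verdict.
The state is a dict: "clock": time; "joint_positions": joint angles; "qd": joint speeds; "joint_efforts": joint torques, N m; "ee_pos": TCP position; "ee_rot": TCP orientation; "force": force on the tool from outside, world axes, zero at the start; "wrist_torque": the same for the moment, N m; "gripper_width": finger opening in m.
Only numpy, scipy, OpenCV 4.12 (cv2) and the standard library are available. Lean on these libraries where they do the work, as an engineer would, in place of code of your own. Each camera call takes 0.05 s, during which the arm holds its last target.

### The job

Put the big nut with the blue bar grip over the mixer's threaded spindle, turn it backward (counter-clockwise seen from above) until it drops into the thread start, then turn it forward (clockwise) until its rim sits flush on the turntable. Let go of it and do not push the other things on the bench about.

Things in the scene. Friction and masses are not known exactly. Their poses are not given: they have to be found in the camera images.
- nut: Loose aluminium cap nut, 0.2 kg, standing rim down on the bench at the start: round hub 62 mm across, 50 mm tall, blue bar grip on top. Origin: centre of the rim (underside); z up, x along the bar. From below: bore 47 mm wide, 46 mm deep, with three lugs 120 degrees apart that stand in to a 36 mm circle, 6 to 9.5 mm above the rim.
- bar_mid (a point): Middle of the nut's blue bar, 64 mm above the rim. The bar is 90 mm long (nut's x), 14 mm thick (y) and 28 mm high, from 50 to 78 mm above the rim. It can be gripped from above, or straddled loosely so that the nut can sink while it is turned.
- mixer: Tube mixer fixed to the bench: white housing 150 x 150 x 46 mm, on it a round grey turntable 136 mm across that does not turn. Four capped tubes stand in it 54 mm from its centre, tops 27 mm above its face. Origin: on the bench under the turntable's centre; z up.
- seat (a point): Centre of the turntable's flat upper face, 62 mm above the bench, where the spindle stands. The nut is home when its rim lies on this face all round.
- spindle_tip (a point): Tip of the fixed steel spindle, on its axis, 43 mm above the turntable. The tip is a cone, 20 mm across, widening to a 34 mm core 8 mm lower, and guides the nut's lugs in.
- thread_top (a point): On the spindle's axis at the flat top of its thread, 26 mm above the turntable. Right-hand three-start thread, 44 mm across, 36 mm advance a turn, with three gaps; their angle varies and is not given. Set on at any angle, the nut normally rests on the thread top, its rim 20 mm above the turntable (28 mm if on the stop teeth); clockwise, teeth stop it there.
- thread_start (a point): On the spindle's axis, 10 mm above the turntable: height of the nut's rim once dropped in. Turned backward from rest on the thread top, within a third of a turn the lugs come over the gaps and the nut, if free to sink, falls about 10 mm (a grip or side push can hold it up; easing off frees it); teeth stop it beyond. From there 100 to 140 degrees clockwise brings the rim onto the turntable.
- blue_jar: Bystander, loose: white jar with a blue-grey lid, 61 mm in diameter, 76 mm tall, at the back. Origin: centre of its underside.
- red_bottle: Bystander, loose: white bottle with a red nozzle, 46 mm in diameter, 106 mm tall, at the back. Origin: centre of its underside.
- slide_case: Bystander, loose: flat grey-blue slide box 95 x 105 x 37 mm. Origin: centre of its underside.
- bench_timer: Bystander, loose: white bench timer 68 x 64 x 20 mm near the middle. Origin: centre of its underside.
There are look-alikes about, which are no part of the job. Leave any orange or purple look-alike of the nut alone.

How it is judged:
By the outcome, as a careful person would: the job done as asked, in the order asked, and still so for the second after the job is handed in, with the robot touching nothing.
It also fails if it takes over 72 s, if anything falls off the work surface, if the arm or the gripper's body presses on something with over 40 N, if the wrist force passes 120 N, or if a joint passes its speed limit or range.

## Working session

There is one attempt and no reset: what is moved stays moved. The work goes in short steps, Python scripts to look and compute and a tool call to move; the robot and the scene stay as the last step left them, time stands still between calls to the robot, and variables do not carry over. Pictures are saved under pics/ and viewed, and the job is handed in when it is done.

Besides the shell and the picture viewer there is one more tool, called after "Call:" in YAML: its name, and indented under it one key for each argument. move_arm: Moves the arm, as the interface text tells. Its arguments: {"type":"object","properties":{"deltas":{"type":"array","items":{"type":"array","items":{"type":"number"}}},"newtons":{"type":"number"}},"required":["deltas"]}

```bash
mkdir -p pics
python3 - <<'E'
from plant import *
import cv2,pickle
s=state(); print({k:s[k] for k in s})
d={}
for n in ("scene","top"):
    p=snapshot(n); d[n]=p; cv2.imwrite(f"pics/{n}0.png",cv2.resize(p["color"],None,fx=1.5,fy=1.5)); print(n,p["mtx"],p["k1"],p["R"],p["t"])
pickle.dump(d,open("s0.pkl","wb"))
E
```

```text
{'clock': 0.0, 'joint_positions': array([ 1.10002952e+00,  4.23853129e-01,  1.63069990e+00,  5.09351936e-06,
        1.08858733e+00, -1.89656965e-02]), 'qd': array([ 0.00124501, -0.00094548,  0.00094988, -0.0035112 ,  0.00025502,
       -0.00092571]), 'joint_efforts': array([ 1.54660203e-03, -5.57393682e+01, -2.81749821e+01, -2.58918323e-05,
        7.43832963e-03, -3.66012287e-06]), 'ee_pos': array([0.27257377, 0.56182037, 0.23053412]), 'ee_rot': array([[-8.99661177e-01,  4.36588213e-01, -7.06015285e-04],
       [ 4.36588782e-01,  8.99660124e-01, -1.37730232e-03],
       [ 3.38598406e-05, -1.54734378e-03, -9.99998802e-01]]), 'force': array([-0.3411626 , -0.04616351, -0.42047544]), 'wrist_torque': array([-0.01108897, -0.00348315,  0.01731949]), 'gripper_width': 0.08524909973519114}
scene [[377.53445741   0.         256.61815195]
 [  0.         377.53445741 185.88737017]
 [  0.           0.           1.        ]] -0.07893948837587551 [[ 0.8150785  -0.57933459 -0.00429791]
 [-0.29015151 -0.40177697 -0.86855476]
 [ 0.50145701  0.70918735 -0.49557458]] [-0.44737549  0.25491688  0.60196005]
top [[373.07252702   0.         252.3993272 ]
 [  0.         373.07252702 189.73270732]
 [  0.           0.           1.        ]] 0.01640372534595799 [[ 0.01360311 -0.99988031 -0.00737095]
 [-0.98659336 -0.01222266 -0.16273952]
 [ 0.16262995  0.0094859  -0.98664153]] [-0.00602504  0.59231875  0.85128402]
```

View pics/scene0.png

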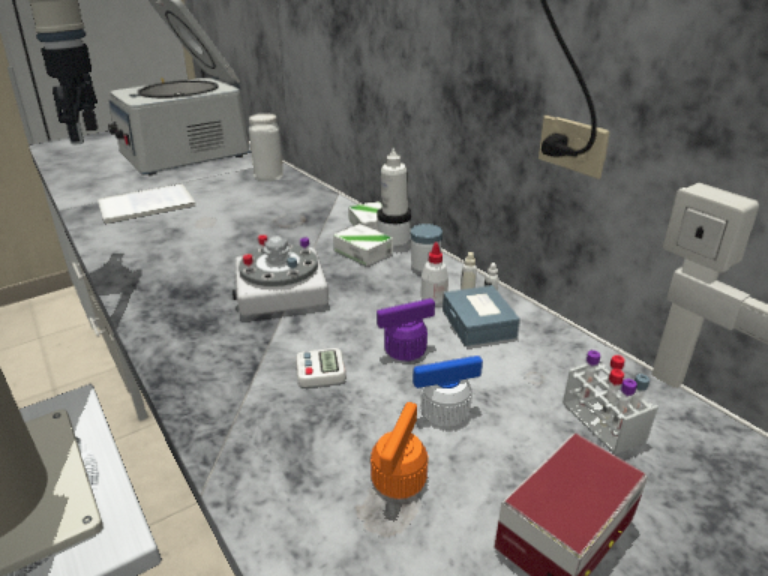

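View pics/top0.png

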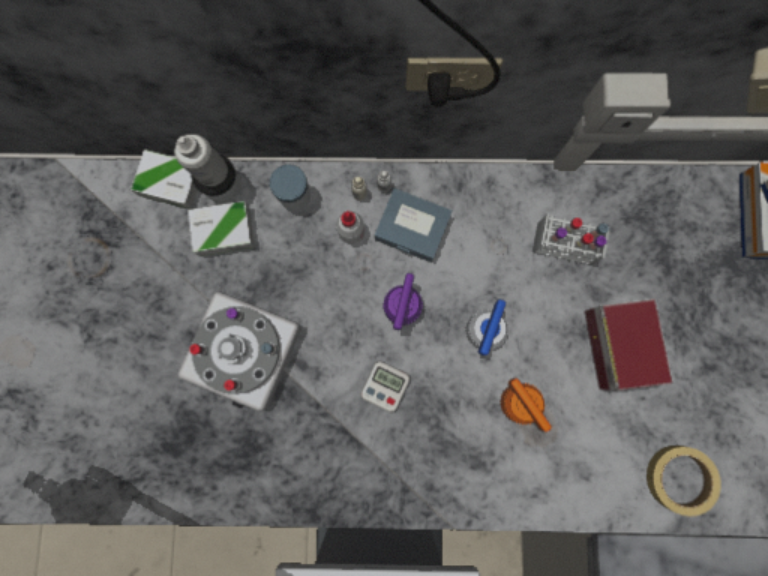

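The scene shows three nut-like things (pixels are in the 1.5x top picture): purple at (403,304), orange at (524,403), and aluminium with a blue bar at (488,328). I choose the blue-bar one. The mixer is at (232,348). Next I'll check both in close crops.

```bash
cat > h.py <<'E'
import numpy as np, cv2, pickle
def ray(p,uv):
    x=(np.array(uv,float)-[p["mtx"][0,2],p["mtx"][1,2]])/p["mtx"][0,0]
    rd=np.hypot(*x); r=rd
    for _ in range(20): r=rd/(1+p["k1"]*r*r)
    s=x*(r/rd if rd>0 else 1)
    return np.array([s[0],s[1],1.])
def atz(p,uv,z):
    d=p["R"].T@ray(p,uv); c=-p["R"].T@p["t"]
    return c+d*(z-c[2])/d[2]
def proj(p,X):
    c=p["R"]@np.array(X,float)+p["t"]; s=c[:2]/c[2]; s=s*(1+p["k1"]*(s@s))
    return s*p["mtx"][0,0]+[p["mtx"][0,2],p["mtx"][1,2]]
def crop(p,u0,v0,w,h,f,name):
    cv2.imwrite(name,cv2.resize(p["color"][v0:v0+h,u0:u0+w],None,fx=f,fy=f,interpolation=cv2.INTER_CUBIC))
def cloud(p):
    H,W=p["depth"].shape
    uv=np.indices((H,W))[::-1].reshape(2,-1).T.astype(np.float32)
    K=p["mtx"]; 
    n=cv2.undistortPoints(uv[:,None],K,np.array([p["k1"],0,0,0,0.]))[:,0]
    z=p["depth"].reshape(-1,1)
    # k1 model is same as OpenCV
    X=(np.c_[n*z,z]-p["t"])@p["R"]
    X[z[:,0]==0]=np.nan
    return X.reshape(H,W,3)
E
python3 - <<'E'
from h import *
d=pickle.load(open("s0.pkl","rb")); p=d["top"]
a=p["color"][190:250,295:355]; b=p["color"][190:280,110:205]
crop(p,295,190,60,60,8,"pics/nut0.png"); crop(p,110,190,95,90,6,"pics/mix0.png")
crop(d["scene"],265,225,70,70,8,"pics/nuts0.png")
# blue bar mask
for n in d:
    p=d[n]; C=cloud(p); hsv=cv2.cvtColor(p["color"],cv2.COLOR_BGR2HSV)
    m=(abs(hsv[...,0].astype(int)-112)<10)&(hsv[...,1]>170)&(hsv[...,2]>60)
    k,l,st,ce=cv2.connectedComponentsWithStats(m.astype(np.uint8))
    i=1+np.argmax(st[1:,4]); q=C[l==i]; q=q[~np.isnan(q[:,0])]
    print(n,st[i],ce[i]); 
    t=q[(q[:,2]>.07)&(q[:,2]<.085)]; print(len(t),np.nanmedian(q[:,2]),t.mean(0))
    c,v=np.linalg.eigh(np.cov(t[:,:2].T)); print(np.degrees(np.arctan2(v[1,1],v[0,1])), (t[:,:2]-t[:,:2].mean(0))@v[:,1]@np.zeros(0) if 0 else np.ptp((t[:,:2]-t[:,:2].mean(0))@v,axis=0))
    # turntable
    print("bench z",np.nanmedian(C[300:330,200:300,2] if n=="top" else C[250:280,200:240,2]))
E
```

```text
scene [276 238  45  21 632] [297.79746835 248.06170886]
302 0.06946841064986818 [ 0.51922317 -0.17543537  0.07625746]
159.52844997898876 [0.01226325 0.08674847]
bench z 0.0011206368906160262
top [320 201  16  35 162] [328.14814815 217.7345679 ]
161 0.07804123094394552 [ 0.52445314 -0.17353912  0.07801718]
160.1795320401632 [0.01177626 0.08440838]
bench z -7.858700626201544e-06
```

View pics/nut0.png

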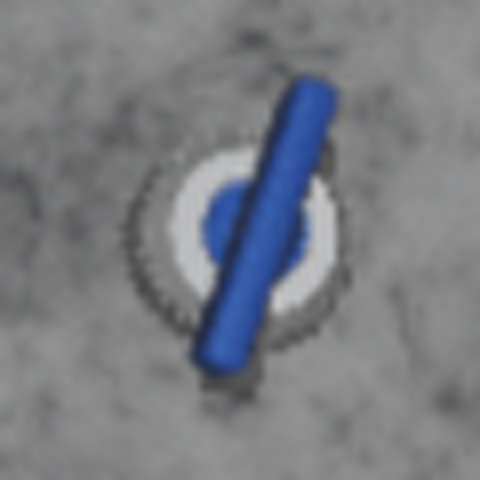

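View pics/mix0.png

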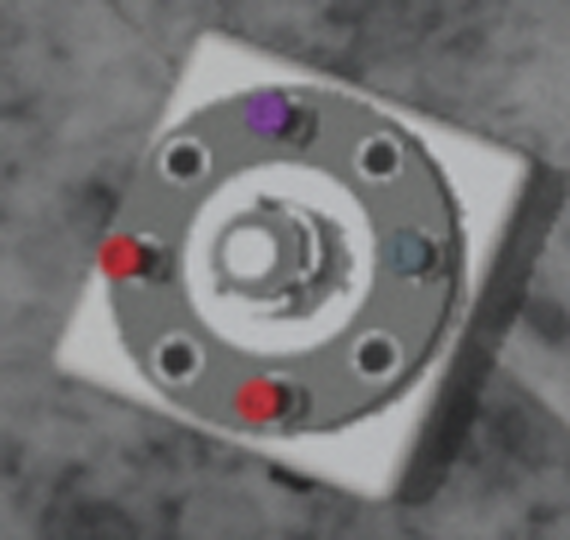

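View pics/nuts0.png

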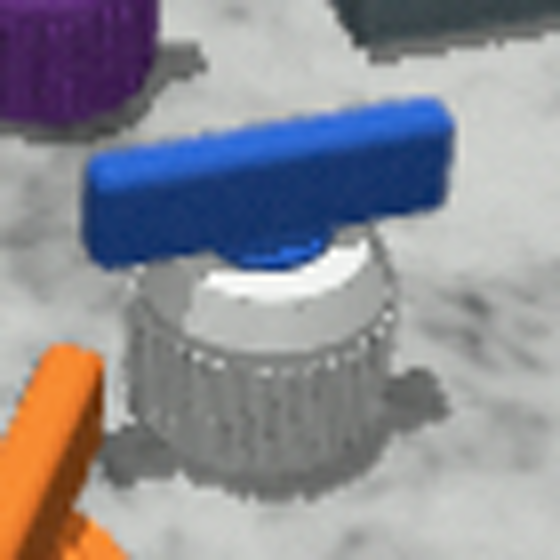

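The crops confirm it: aluminium hub with a blue bar, bar ends at about (312,90) and (222,360) in the nut crop. In the mixer crop the spindle tip is at (247,250), and the tube caps are at (268,113), (408,253), (260,400) and (121,256).

Run:
```python
from h import *
d=pickle.load(open("s0.pkl","rb")); p=d["top"]
f=lambda c,o,s:[(c[0]+.5)/s-.5+o[0],(c[1]+.5)/s-.5+o[1]]
print("tip",atz(p,f((247,250),(110,190),6),.105))
T=[atz(p,f(c,(110,190),6),.089) for c in ((268,113),(408,253),(260,400),(121,256))]
print(np.array(T),np.mean(T,0))
print("disc",atz(p,f((285,258),(110,190),6),.062))
print("nut bar top",atz(p,[328.15,217.73],.078), "ends",[atz(p,f(c,(295,190),8),.078) for c in((312,90),(222,360))])
C=cloud(p); q=C.reshape(-1,3)
c=np.mean(T,0)[:2]
r=np.hypot(*(q[:,:2]-c).T)
for lo,hi in((.06,.064),(.096,.11)):
    k=q[(r<.075)&(q[:,2]>lo)&(q[:,2]<hi)]; print(lo,len(k),k.mean(0),(k.min(0)+k.max(0))/2)
s=d["scene"]; Cs=cloud(s).reshape(-1,3); r=np.hypot(*(Cs[:,:2]-c).T)
for lo,hi in((.06,.064),(.099,.11)):
    k=Cs[(r<.075)&(Cs[:,2]>lo)&(Cs[:,2]<hi)]; print("s",len(k),k.mean(0),(k.min(0)+k.max(0))/2)
crop(s,150,145,75,70,8,"pics/mixs0.png")
print(proj(s,[c[0],c[1],.105]),proj(s,[.5245,-.1735,.078]))
```

```text
tip [0.48687824 0.2254068  0.105     ]
[[0.53963272 0.22493036 0.089     ]
 [0.48729065 0.1691424  0.089     ]
 [0.43213903 0.22173678 0.089     ]
 [0.48484211 0.277181   0.089     ]] [0.48597613 0.22324764 0.089     ]
disc [0.48608133 0.22247246 0.062     ]
nut bar top [ 0.52444034 -0.17355988  0.078     ] ends [array([ 0.56382066, -0.1868243 ,  0.078     ]), array([ 0.48581289, -0.15951082,  0.078     ])]
0.06 1667 [0.48590231 0.22243262 0.06203002] [0.48714395 0.22313981 0.06200392]
0.096 182 [0.48603868 0.22303548 0.10198061] [0.48903263 0.22321961 0.1021708 ]
s 289 [0.47572848 0.20034082 0.06300947] [0.48368214 0.22466009 0.06200436]
s 72 [0.48006976 0.22178959 0.10417794] [0.48158972 0.22301641 0.10398834]
[185.04691042 159.40831631] [299.61194538 241.9330483 ]
```

View pics/mixs0.png

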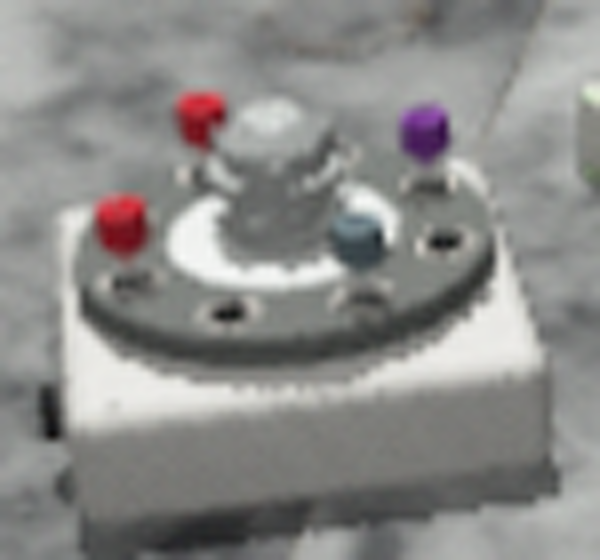

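```bash
cat >> h.py <<'E'
from scipy.spatial.transform import Rotation as Ro
def go(s,pos,yaw_y):
    """delta for tool down pose with tool-y at yaw (deg)"""
    a=np.radians(yaw_y); y=np.array([np.cos(a),np.sin(a),0]); z=np.array([0,0,-1.]); x=np.cross(y,z)
    T=np.c_[x,y,z]; R=s["ee_rot"]
    print("shift mm",np.round(1000*R.T@(np.array(pos)-s["ee_pos"]),1),"rot deg",np.round(np.degrees(Ro.from_matrix(R.T@T).as_rotvec()),1))
def show(s):
    R=s["ee_rot"]
    print("t",round(s["clock"],2),"pos",np.round(s["ee_pos"]*1000,1),"yaw_y",round(np.degrees(np.arctan2(R[1,1],R[0,1])),1),"tilt",np.round(R[:,2],3),"F",np.round(s["force"],1),"M",np.round(s["wrist_torque"],2),"w",round(s["gripper_width"]*1000,1),"q",np.round(s["joint_positions"],2))
E
python3 - <<'E'
from h import *
from plant import *
s=state(); show(s); go(s,[.524,-.1735,.17],70)
E
```

```text
t 0.1 pos [272.6 561.8 230.6] yaw_y 64.1 tilt [-0.001 -0.001 -1.   ] F [ 0.8  0.1 -0.1] M [-0.    0.   -0.06] w 86.0 q [ 1.1   0.42  1.63  0.    1.09 -0.02]
shift mm [-547.2 -551.7   61.4] rot deg [-0.1 -0.  -5.9]
```

Call:
move_arm:
  deltas:
    - [-55,-55,3,0,0,0,85]
    - [-109,-110,6,0,0,-1,85]
    - [-164,-165,10,0,0,-2,85]
    - [-219,-221,14,0,0,-2,85]
    - [-274,-276,18,0,0,-3,85]
    - [-328,-331,22,0,0,-4,85]
    - [-383,-386,26,0,0,-4,85]
    - [-438,-441,30,0,0,-5,85]
    - [-492,-496,34,0,0,-6,85]
    - [-547,-552,38,0,0,-6,85]

```text
clock: 1.35
ee_pos: [0.4751, -0.0305, 0.2011]
ee_rot: [[-0.94, 0.34, 0.0], [0.34, 0.94, 0.0], [-0.0, 0.0, -1.0]]
force: [0.2, 1.0, 0.1]
gripper_width: 0.0852
```

Call:
move_arm:
  deltas:
    - [0,0,0,0,0,0,50]

```text
clock: 1.48
ee_pos: [0.4757, -0.0321, 0.2009]
ee_rot: [[-0.938, 0.346, 0.0], [0.346, 0.938, -0.0], [-0.0, -0.0, -1.0]]
force: [-0.6, -0.3, 0.3]
gripper_width: 0.0692
```

Run:
```python
from h import *
from plant import *
s=state(); show(s); go(s,[.524,-.1735,.085],70); go(s,[.524,-.1735,.055],70)
```

```text
t 1.48 pos [475.7 -32.1 200.9] yaw_y 69.8 tilt [ 0. -0. -1.] F [-0.6 -0.3  0.3] M [ 0.03  0.01 -0.01] w 69.2 q [-0.09  0.25  1.98 -0.    0.92 -1.31]
shift mm [ -94.1 -116.   116. ] rot deg [-0.   0.  -0.2]
shift mm [ -94.1 -115.9  146. ] rot deg [-0.   0.  -0.2]
```

Call:
move_arm:
  deltas:
    - [-47,-58,30,0,0,0,45]
    - [-94,-116,60,0,0,0,45]
    - [-94,-116,60,0,0,0,45]
    - [-94,-116,80,0,0,0,40]
    - [-94,-116,80,0,0,0,40]

```text
clock: 2.1
ee_pos: [0.5223, -0.1683, 0.1196]
ee_rot: [[-0.94, 0.34, -0.004], [0.34, 0.94, 0.002], [0.004, 0.0, -1.0]]
force: [-0.4, 0.6, 0.9]
gripper_width: 0.0399
```

Run:
```python
from h import *
from plant import *
s=state(); show(s); go(s,[.524,-.1735,.055],70)
p=snapshot("top"); crop(p,280,170,90,90,6,"pics/n1.png")
p=snapshot("scene"); crop(p,240,180,110,110,5,"pics/n1s.png")
```

```text
t 2.1 pos [ 522.3 -168.3  119.6] yaw_y 70.1 tilt [-0.004  0.002 -1.   ] F [-0.4  0.6  0.9] M [ 0.02  0.02 -0.02] w 39.9 q [-0.33  0.47  1.87  0.    0.8  -1.56]
shift mm [-3.6 -4.3 64.6] rot deg [ 0.  -0.2  0.1]
```

View pics/n1s.png

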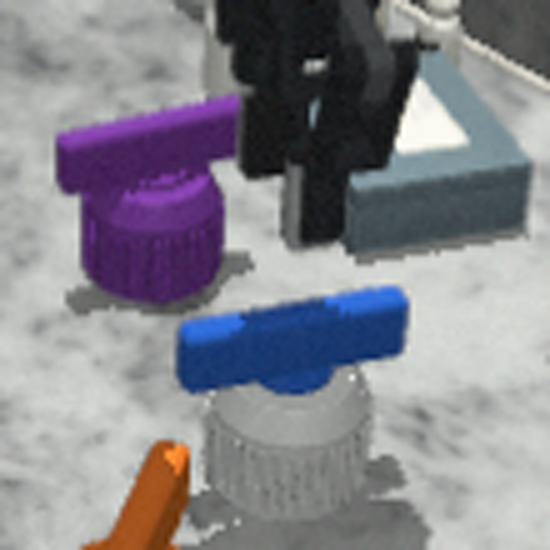

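The fingers, at crop (310,240), are over the bar's middle at crop (293,310) and lined up with it. Now I'll descend and grip.

Call:
move_arm:
  deltas:
    - [0,0,20,0,0,0,40]
    - [0,0,40,0,0,0,40]
    - [0,0,55,0,0,0,40]
    - [0,0,65,0,0,0,40]
    - [0,0,66,0,0,0,40]

```text
clock: 2.82
ee_pos: [0.5236, -0.1692, 0.0549]
ee_rot: [[-0.94, 0.34, -0.001], [0.34, 0.94, 0.0], [0.001, -0.0, -1.0]]
force: [0.1, 0.8, -0.2]
gripper_width: 0.0397
```

Run:
```python
from h import *
from plant import *
s=state(); show(s); go(s,[.524,-.1735,.055],70)
p=snapshot("top"); crop(p,280,170,90,90,6,"pics/n2.png")
p=snapshot("scene"); crop(p,240,180,110,110,5,"pics/n2s.png")
```

```text
t 2.83 pos [ 523.6 -169.2   54.9] yaw_y 70.1 tilt [-0.001  0.    -1.   ] F [ 0.1  0.8 -0.2] M [-0.01  0.01 -0.01] w 39.7 q [-0.33  0.58  1.89  0.    0.67 -1.56]
shift mm [-1.8 -3.9 -0.1] rot deg [-0.  -0.   0.1]
```

View pics/n2s.png

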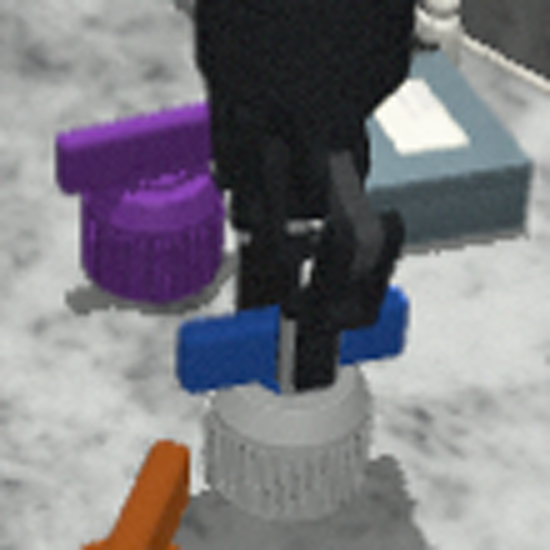

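View pics/n2.png

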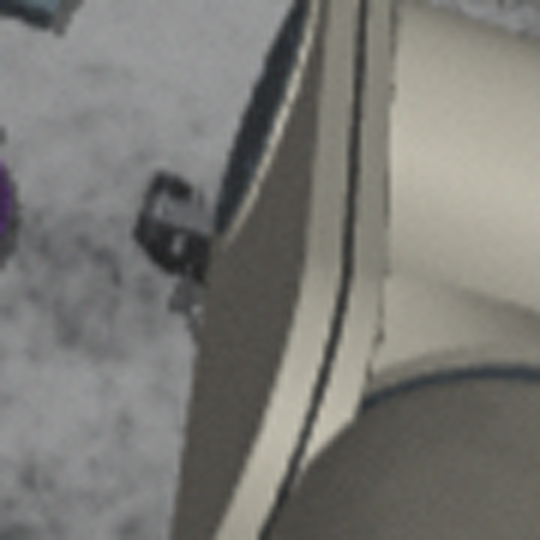

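The fingers straddle the middle of the bar. I'll correct the 2/4 mm offset, then grip.

Call:
move_arm:
  deltas:
    - [-2,-4,0,0,0,0,40]
    - [-2,-4,0,0,0,0,18]
    - [-2,-4,0,0,0,0,8]
    - [-2,-4,0,0,0,0,8]
    - [-2,-4,0,0,0,0,8]
    - [-2,-4,0,0,0,0,8]
    - [-2,-4,0,0,0,0,8]
  newtons: 60

```text
clock: 3.8
ee_pos: [0.5246, -0.174, 0.0555]
ee_rot: [[-0.94, 0.34, 0.001], [0.34, 0.94, -0.0], [-0.001, -0.0, -1.0]]
force: [-0.1, -1.4, 5.5]
gripper_width: 0.0125
```

Run:
```python
from h import *
from plant import *
s=state(); show(s); go(s,[.524,-.1735,.21],70)
```

```text
t 3.8 pos [ 524.6 -174.    55.5] yaw_y 70.1 tilt [ 0.001 -0.    -1.   ] F [-0.1 -1.4  5.5] M [-0.42  0.13 -0.04] w 12.5 q [-0.34  0.58  1.88 -0.    0.68 -1.57]
shift mm [   0.6    0.3 -154.5] rot deg [-0.   0.   0.1]
```

Call:
move_arm:
  deltas:
    - [0,0,-20,0,0,0,8]
    - [0,0,-60,0,0,0,8]
    - [0,0,-105,0,0,0,8]
    - [0,0,-150,0,0,0,8]
    - [0,0,-165,0,0,0,8]
    - [0,0,-165,0,0,0,8]

```text
clock: 4.55
ee_pos: [0.5242, -0.1738, 0.22]
ee_rot: [[-0.94, 0.34, 0.0], [0.34, 0.94, 0.0], [-0.0, 0.0, -1.0]]
force: [0.5, -0.3, -2.5]
gripper_width: 0.0126
```

Run:
```python
from h import *
from plant import *
s=state(); show(s); go(s,[.486,.223,.22],0)
p=snapshot("scene"); crop(p,220,130,130,120,5,"pics/n3s.png")
```

```text
t 4.55 pos [ 524.2 -173.8  220. ] yaw_y 70.1 tilt [ 0.  0. -1.] F [ 0.5 -0.3 -2.5] M [ 0.04 -0.01  0.  ] w 12.6 q [-0.34  0.33  1.8   0.    1.01 -1.57]
shift mm [170.8 360.1  -0. ] rot deg [ 0.   0.  70.1]
```

View pics/n3s.png

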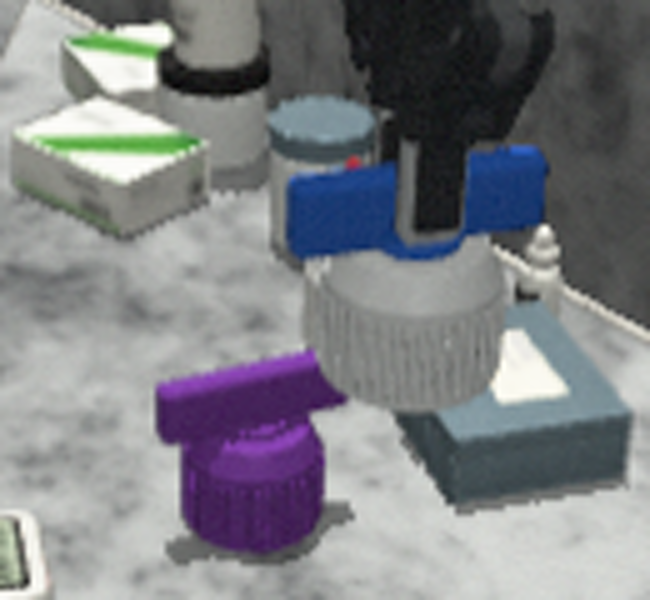

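Run:
```python
from h import *
from plant import *
s=state(); p=snapshot("scene")
for y in(-7,7):
  for x in(-45,45):
    for z in (-23,5):
      u=proj(p,s["ee_pos"]+s["ee_rot"]@(np.array([x,y,z])/1000)); print(x,y,z,np.round((u-[220,130]+.5)*5-.5))
C=cloud(p); hsv=cv2.cvtColor(p["color"],cv2.COLOR_BGR2HSV)
m=(abs(hsv[...,0].astype(int)-112)<10)&(hsv[...,1]>170)&(hsv[...,2]>60)
q=C[m]; q=(q-s["ee_pos"])@s["ee_rot"]*1000; q=q[(abs(q)<60).all(1)]
print(len(q),np.percentile(q,[1,50,99],axis=0).round(1))
hub=(C.reshape(-1,3)-s["ee_pos"])@s["ee_rot"]*1000
h=hub[(np.hypot(hub[:,0],hub[:,1])<45)&(hub[:,2]>12)&(hub[:,2]<52)]
from scipy.optimize import least_squares
h=h[(h[:,2]>25)&(h[:,2]<50)]
r=least_squares(lambda c:np.hypot(h[:,0]-c[0],h[:,1]-c[1])-31,[0,0],loss="soft_l1"); print("hub centre in tool",r.x,len(h),np.abs(r.fun).mean(), h[:,2].max())
```

```text
-45 -7 -23 [558. 161.]
-45 -7 5 [550. 235.]
45 -7 -23 [301. 195.]
45 -7 5 [299. 271.]
-45 7 -23 [540. 144.]
-45 7 5 [533. 217.]
45 7 -23 [288. 176.]
45 7 5 [286. 251.]
587 [[-39.8 -13.5 -24.4]
 [ 15.7  -5.6 -12.6]
 [ 46.7   1.1   2.9]]
hub centre in tool [2.2119256  0.92250026] 465 0.8269299875731553 49.98740606550445
```

Nut is held upright. Its centre sits about 2 mm along tool +x, and I'll allow for that. Now I'll carry it over the spindle and turn it 70° on the way.

Call:
move_arm:
  deltas:
    - [17,36,0,0,0,7,8]
    - [38,80,0,0,0,15,8]
    - [59,124,0,0,0,24,8]
    - [80,168,0,0,0,33,8]
    - [100,212,0,0,0,41,8]
    - [121,256,0,0,0,50,8]
    - [140,297,0,0,0,58,8]
    - [156,332,0,0,0,65,8]
    - [168,352,0,0,0,70,8]
    - [170,358,0,0,0,70,8]

```text
clock: 5.9
ee_pos: [0.4848, 0.2214, 0.218]
ee_rot: [[-0.004, 1.0, -0.004], [1.0, 0.004, -0.001], [-0.001, -0.004, -1.0]]
force: [-0.5, -0.6, -2.0]
gripper_width: 0.0128
```

Run:
```python
from h import *
from plant import *
s=state(); show(s); go(s,[.486,.221,.19],0)
```

```text
t 5.9 pos [484.8 221.4 218. ] yaw_y 0.2 tilt [-0.004 -0.001 -1.   ] F [-0.5 -0.6 -2. ] M [-0.08 -0.06 -0.05] w 12.8 q [0.41 0.31 1.84 0.   1.   0.4 ]
shift mm [-0.3  1.3 28. ] rot deg [-0.2  0.1  0.2]
```

Call:
move_arm:
  deltas:
    - [0,0,15,0,0,0,8]
    - [0,1,35,0,0,0,8]
    - [0,1,43,0,0,0,8]
    - [0,1,43,0,0,0,8]

```text
clock: 6.4
ee_pos: [0.4867, 0.2196, 0.176]
ee_rot: [[-0.001, 1.0, -0.002], [1.0, 0.001, -0.001], [-0.001, -0.002, -1.0]]
force: [-0.2, 0.1, -1.2]
gripper_width: 0.0128
```

Run:
```python
from h import *
from plant import *
s=state(); show(s); go(s,[.486,.221,.15],0)
p=snapshot("scene"); crop(p,135,100,110,110,5,"pics/m1s.png")
C=cloud(p)
hub=(C.reshape(-1,3)-s["ee_pos"])@s["ee_rot"]*1000
h=hub[(np.hypot(hub[:,0],hub[:,1])<45)&(hub[:,2]>25)&(hub[:,2]<50)]
from scipy.optimize import least_squares
r=least_squares(lambda c:np.hypot(h[:,0]-c[0],h[:,1]-c[1])-31,[0,0],loss="soft_l1"); c=s["ee_pos"]+s["ee_rot"]@np.r_[r.x/1000,0]
print("hub centre in tool",r.x,len(h),np.abs(r.fun).mean(),"world",c)
```

```text
t 6.4 pos [486.7 219.6 176. ] yaw_y 0.1 tilt [-0.002 -0.001 -1.   ] F [-0.2  0.1 -1.2] M [-0.01 -0.06  0.  ] w 12.8 q [ 0.4   0.37  1.87 -0.    0.91  0.4 ]
shift mm [ 1.4 -0.6 26. ] rot deg [-0.1  0.1  0.1]
hub centre in tool [ 1.49253186 -2.43360708] 238 1.1735336838452015 world [0.48422648 0.22113317 0.17604058]
```

View pics/m1s.png

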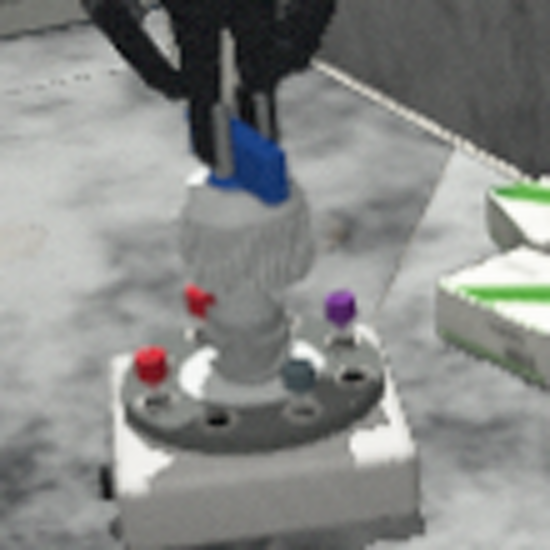

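The nut (crop x≈246) hangs in line with the spindle (crop x≈250). I'll lower it gently.

Call:
move_arm:
  deltas:
    - [1,0,8,0,0,0,8]
    - [1,0,16,0,0,0,8]
    - [1,0,22,0,0,0,8]
    - [1,0,26,0,0,0,8]
    - [1,0,28,0,0,0,8]

```text
clock: 7.08
ee_pos: [0.4877, 0.2216, 0.1503]
ee_rot: [[-0.002, 1.0, 0.001], [1.0, 0.002, -0.0], [-0.0, 0.001, -1.0]]
force: [-4.8, -4.9, 21.3]
gripper_width: 0.0124
```

Run:
```python
from h import *
from plant import *
s=state(); show(s)
```

```text
t 7.08 pos [487.7 221.6 150.3] yaw_y 0.1 tilt [ 0.001 -0.    -1.   ] F [-4.8 -4.9 21.3] M [-0.51  1.2   0.12] w 12.4 q [ 0.4   0.41  1.89 -0.    0.85  0.4 ]
```

Call:
move_arm:
  deltas:
    - [0,0,-3,0,0,0,8]
    - [-1,-2,-3,0,0,0,8]
    - [-2,-3,-2,0,0,0,8]
    - [-2,-3,0,0,0,0,8]

```text
clock: 7.58
ee_pos: [0.4849, 0.2198, 0.1504]
ee_rot: [[-0.002, 1.0, 0.002], [1.0, 0.002, 0.001], [0.001, 0.002, -1.0]]
force: [-3.3, -3.2, 22.4]
gripper_width: 0.0129
```

Run:
```python
from h import *
from plant import *
s=state(); show(s)
p=snapshot("scene"); crop(p,135,100,110,110,5,"pics/m2s.png")
p=snapshot("top"); cv2.imwrite("pics/m2t.png",p["color"])
```

```text
t 7.58 pos [484.9 219.8 150.4] yaw_y 0.1 tilt [ 0.002  0.001 -1.   ] F [-3.3 -3.2 22.4] M [-0.25  1.04  0.17] w 12.9 q [ 0.4   0.4   1.89 -0.    0.84  0.4 ]
```

View pics/m2s.png

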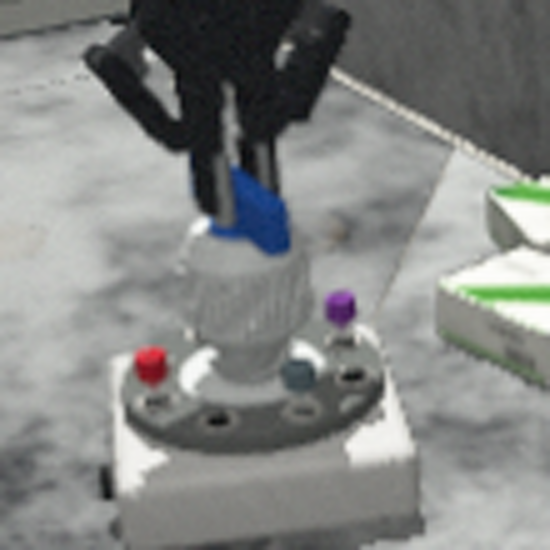

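View pics/m2t.png

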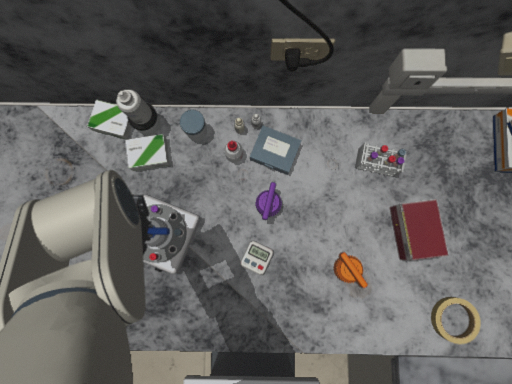

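Run:
```python
from h import *
from plant import *
s=state()
from scipy.optimize import least_squares
for n in("scene","top"):
    p=snapshot(n);C=cloud(p); hsv=cv2.cvtColor(p["color"],cv2.COLOR_BGR2HSV)
    m=(abs(hsv[...,0].astype(int)-112)<10)&(hsv[...,1]>150)&(hsv[...,2]>50)
    q=C[m]; q=q[(np.hypot(*(q[:,:2]-[.486,.223]).T)<.07)]
    print(n,len(q),np.percentile(q,[2,50,98],axis=0).round(4))
    if n=="scene":
        q=C.reshape(-1,3); q=q[np.hypot(*(q[:,:2]-[.486,.223]).T)<.045]
        for lo in np.arange(.07,.15,.006):
            h=q[(q[:,2]>lo)&(q[:,2]<lo+.006)]
            if len(h)>8:
                r=least_squares(lambda c:np.hypot(h[:,0]-c[0],h[:,1]-c[1])-c[2],[.486,.223,.03],loss="soft_l1",f_scale=.001); print(lo.round(3),len(h),r.x.round(4), np.abs(r.fun).mean().round(4))
```

```text
scene 129 [[0.4736 0.1746 0.1484]
 [0.4782 0.1879 0.1657]
 [0.4896 0.2237 0.1742]]
0.07 40 [0.4843 0.2319 0.0218] 0.0025
0.076 25 [0.4832 0.2245 0.0177] 0.0029
0.082 31 [0.4939 0.2444 0.039 ] 0.0022
0.088 13 [0.4943 0.241  0.0379] 0.0047
0.094 19 [0.4822 0.2229 0.0308] 0.0007
0.1 54 [0.483  0.2237 0.0324] 0.0012
0.106 53 [0.4824 0.2218 0.031 ] 0.0011
0.112 54 [0.4828 0.2232 0.0322] 0.0009
0.118 56 [0.4836 0.2255 0.0337] 0.0011
0.124 61 [0.4828 0.2223 0.0313] 0.0011
0.13 58 [0.4823 0.2214 0.0302] 0.0013
0.136 67 [0.4825 0.2206 0.0275] 0.0014
0.142 61 [0.4844 0.2194 0.0233] 0.0033
0.148 24 [192.1006  29.9762 193.9265] 0.0014
top 106 [[0.48   0.1754 0.1693]
 [0.4843 0.1938 0.1726]
 [0.4903 0.2117 0.1751]]
```

Contact came at a rim height of about 95 mm, which fits a slightly off-centre nut on the cone. I'll loosen the grip to a loose straddle so it can centre itself.

Call:
move_arm:
  deltas:
    - [0,0,-3,0,0,0,8]
    - [0,0,-3,0,0,0,22]
    - [0,0,-3,0,0,0,22]
    - [0,0,-3,0,0,0,22]

```text
clock: 8.28
ee_pos: [0.484, 0.2195, 0.152]
ee_rot: [[-0.002, 1.0, -0.0], [1.0, 0.002, -0.0], [-0.0, -0.0, -1.0]]
force: [-0.4, 0.6, 0.3]
gripper_width: 0.0221
```

```bash
cat > look.py <<'E'
from h import *
from plant import *
import sys
s=state(); show(s)
p=snapshot("scene"); crop(p,135,100,110,110,5,f"pics/{sys.argv[1]}s.png")
def blue(p,n):
    C=cloud(p); hsv=cv2.cvtColor(p["color"],cv2.COLOR_BGR2HSV)
    m=(abs(hsv[...,0].astype(int)-112)<10)&(hsv[...,1]>150)&(hsv[...,2]>50)
    q=C[m]; q=q[(np.hypot(*(q[:,:2]-[.486,.223]).T)<.07)]
    if len(q)<10: print(n,"few"); return
    t=q[q[:,2]>np.percentile(q[:,2],95)-.006]
    w,v=np.linalg.eigh(np.cov(t[:,:2].T))
    print(n,len(q),"z med/98",np.percentile(q[:,2],[50,98]).round(4),"dir",np.degrees(np.arctan2(v[1,1],v[0,1])).round(1),"ext",np.ptp((t[:,:2]-t[:,:2].mean(0))@v,axis=0).round(3),"mid",t.mean(0).round(4))
blue(p,"scene")
p=snapshot("top"); crop(p,90,180,110,110,5,f"pics/{sys.argv[1]}t.png"); blue(p,"top")
E
python3 look.py m3
```

```text
t 8.28 pos [484.  219.5 152. ] yaw_y 0.1 tilt [-0. -0. -1.] F [-0.4  0.6  0.3] M [0.02 0.08 0.05] w 22.1 q [0.4  0.4  1.89 0.   0.85 0.4 ]
scene 258 z med/98 [0.1436 0.1724] dir 59.9 ext [0.02  0.041] mid [0.4787 0.1942 0.1681]
top 187 z med/98 [0.1541 0.1739] dir 97.3 ext [0.008 0.017] mid [0.482  0.1941 0.1717]
```

View pics/m3s.png

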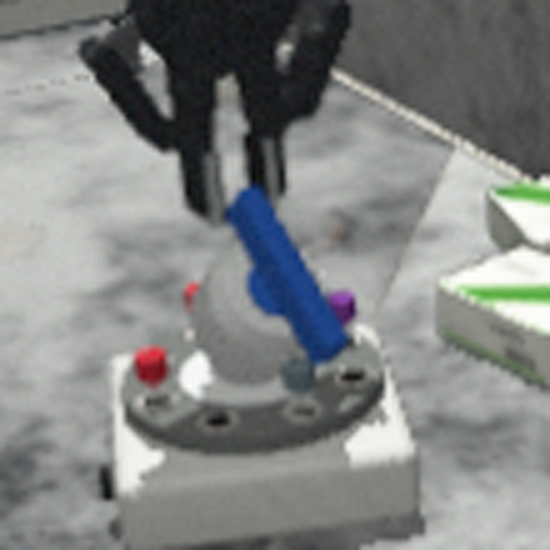

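View pics/m3t.png

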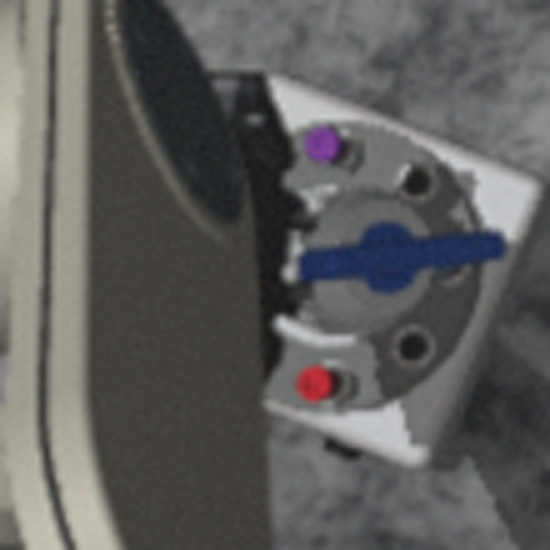

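The picture shows the nut tipping toward −y: its bar runs from scene crop (245,195) down to (325,345). Before moving, I need its 3-D pose.

Run:
```python
from h import *
from plant import *
s=state(); show(s)
for n in("scene","top"):
    p=snapshot(n);C=cloud(p); hsv=cv2.cvtColor(p["color"],cv2.COLOR_BGR2HSV)
    m=(abs(hsv[...,0].astype(int)-112)<10)&(hsv[...,1]>150)&(hsv[...,2]>50)
    q=C[m]; q=q[(np.hypot(*(q[:,:2]-[.486,.203]).T)<.08)]
    u,S,v=np.linalg.svd(q-q.mean(0)); a=(q-q.mean(0))@v[0]
    print(n,len(q),v[0],q[a<np.percentile(a,4)].mean(0),q[a>np.percentile(a,96)].mean(0),np.ptp(a), "normal",v[2])
    cv2.imwrite(f"pics/x_{n}.png",cv2.resize(p["color"][100:210,135:245] if n=="scene" else p["color"][180:290,90:200],None,fx=5,fy=5,interpolation=cv2.INTER_CUBIC))
```

```text
t 8.38 pos [484.1 219.6 152. ] yaw_y 0.1 tilt [-0. -0. -1.] F [0.2 0.4 0.4] M [ 0.04  0.03 -0.02] w 22.2 q [0.4  0.4  1.89 0.   0.85 0.4 ]
scene 324 [ 0.13612323 -0.67705697 -0.72323186] [0.4790677  0.20347327 0.16857984] [0.48792495 0.14222527 0.10993432] 0.09575360322650395 normal [-0.98528312 -0.16870124 -0.02751479]
top 218 [-0.13493315  0.69357851  0.70763119] [0.49259479 0.14028536 0.11860206] [0.48240859 0.20195818 0.1706322 ] 0.08537380450265533 normal [-0.97983661 -0.19960637  0.00880437]
```

View pics/x_scene.png

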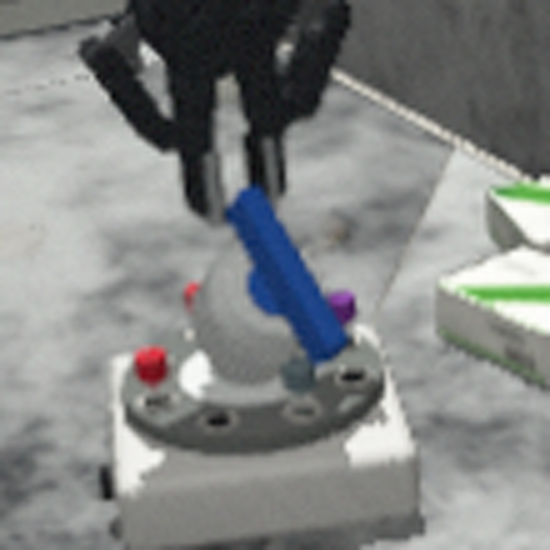

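The nut is now stationary (same picture 0.1 s later), leaning about 45° with its bore hooked over the spindle tip. I can pick it up again with a tilted gripper, so I'll fit the bar's pose to both depth images.

```bash
cat > fit.py <<'E'
from h import *
from scipy.optimize import least_squares
def bluepts(ps,c,rad):
    out=[]
    for p in ps:
        C=cloud(p); hsv=cv2.cvtColor(p["color"],cv2.COLOR_BGR2HSV)
        m=(abs(hsv[...,0].astype(int)-112)<10)&(hsv[...,1]>150)&(hsv[...,2]>50)
        q=C[m]; q=q[np.linalg.norm(q-c,axis=1)<rad]; out.append(q)
    return out
def sd(q):
    h=np.array([.045,.007,.014]); a=np.abs(q)-h
    return np.linalg.norm(np.maximum(a,0),axis=1)+np.minimum(a.max(1),0)
def fitbar(pts,c,R0):
    P=np.vstack(pts); w=np.concatenate([np.full(len(q),1/np.sqrt(len(q))) for q in pts if len(q)])
    f=lambda v: sd((P-v[:3])@(Ro.from_rotvec(v[3:]).as_matrix()@R0))*w
    r=least_squares(f,np.r_[c,0,0,0],loss="soft_l1",f_scale=.0005)
    return r.x[:3],Ro.from_rotvec(r.x[3:]).as_matrix()@R0,np.abs(f(r.x)/w).mean()
E
python3 - <<'E'
from fit import *
from plant import *
s=state(); ps=[snapshot("scene"),snapshot("top")]
x=np.array([.13,-.69,-.71]);x/=np.linalg.norm(x); y=np.cross([0,-.7,.7],x); y/=np.linalg.norm(y); R0=np.c_[x,y,np.cross(x,y)]
for pp in(ps,ps[:1],ps[1:]):
    c,R,e=fitbar(bluepts(pp,np.array([.485,.172,.142]),.065),np.array([.487,.175,.139]),R0)
    print(c.round(4),e.round(5)); print(R.round(3)); print("rim",(c-R[:,2]*.064).round(4))
E
```

```text
[0.4853 0.1753 0.1339] 0.0014
[[ 0.148  0.989  0.003]
 [-0.671  0.103 -0.734]
 [-0.726  0.106  0.679]]
rim [0.4851 0.2222 0.0904]
[0.4839 0.1794 0.137 ] 0.0012
[[ 0.141  0.982  0.127]
 [-0.681  0.189 -0.708]
 [-0.719  0.013  0.695]]
rim [0.4758 0.2246 0.0925]
[0.4864 0.1744 0.1339] 0.00129
[[ 0.045  0.998 -0.032]
 [-0.683  0.007 -0.731]
 [-0.729  0.054  0.682]]
rim [0.4885 0.2212 0.0902]
```

```bash
cat >> h.py <<'E'
def goR(s,pos,T):
    R=s["ee_rot"]
    print("shift mm",np.round(1000*R.T@(np.array(pos)-s["ee_pos"]),1),"rot deg",np.round(np.degrees(Ro.from_matrix(R.T@T).as_rotvec()),1))
E
python3 - <<'E'
from h import *
from plant import *
s=state(); show(s)
c=np.array([.4853,.1755,.1345]); z=np.array([0,.734,-.679]); z/=np.linalg.norm(z); y=np.array([.985,.11,.1]); y-=z*(y@z); y/=np.linalg.norm(y)
T=np.c_[np.cross(y,z),y,z]; print(T.round(3))
goR(s,c-z*.07,T); goR(s,c+z*.007,T)
E
```

```text
t 8.57 pos [484.1 219.6 152.1] yaw_y 0.1 tilt [-0. -0. -1.] F [-0.3  0.2 -0.5] M [-0.    0.01 -0.02] w 22.1 q [ 0.4   0.4   1.89 -0.    0.85  0.4 ]
[[-0.149  0.989  0.   ]
 [ 0.672  0.101  0.734]
 [ 0.726  0.109 -0.679]]
shift mm [-95.5   1.  -29.9] rot deg [-3.6 47.1 -8. ]
shift mm [-38.9   1.1  22.4] rot deg [-3.6 47.1 -8. ]
```

Call:
move_arm:
  deltas:
    - [0,0,-25,0,0,0,22]
    - [0,0,-60,0,0,0,30]
    - [-30,0,-75,-1,10,-2,40]
    - [-60,1,-75,-2,20,-3,40]
    - [-80,1,-70,-2,29,-5,40]
    - [-95,1,-60,-3,38,-6,40]
    - [-100,1,-45,-4,47,-8,40]
    - [-96,1,-30,-4,47,-8,40]
    - [-96,1,-30,-4,47,-8,40]

```text
clock: 9.7
ee_pos: [0.4849, 0.123, 0.181]
ee_rot: [[-0.149, 0.989, 0.005], [0.673, 0.098, 0.733], [0.724, 0.113, -0.68]]
force: [-0.6, 1.1, -0.3]
gripper_width: 0.0398
```

```bash
python3 look.py m4
python3 - <<'E'
from fit import *
from plant import *
s=state(); ps=[snapshot("scene"),snapshot("top")]
x=np.array([.14,-.675,-.72]);x/=np.linalg.norm(x); y=np.cross([0,-.7,.7],x); y/=np.linalg.norm(y); R0=np.c_[x,y,np.cross(x,y)]
for pp in(ps,ps[:1],ps[1:]):
    b=bluepts(pp,np.array([.485,.172,.142]),.065)
    c,R,e=fitbar(b,np.array([.487,.175,.139]),R0)
    print([len(q) for q in b],c.round(4),e.round(5)); print(R.round(3)); print("rim",(c-R[:,2]*.064).round(4))
E
```

```text
t 9.7 pos [484.9 123.  181. ] yaw_y 5.6 tilt [ 0.005  0.733 -0.68 ] F [-0.6  1.1 -0.3] M [-0.42 -0.01  0.  ] w 39.8 q [-0.22  0.47  2.01  0.92  1.12 -0.99]
scene 234 z med/98 [0.1417 0.1704] dir 129.6 ext [0.014 0.018] mid [0.4693 0.195  0.1668]
top 225 z med/98 [0.1522 0.1725] dir 95.0 ext [0.012 0.019] mid [0.4738 0.1966 0.1695]
[296, 258] [0.48   0.1768 0.1328] 0.00136
[[ 0.203  0.975 -0.094]
 [-0.706  0.079 -0.703]
 [-0.678  0.21   0.705]]
rim [0.486  0.2218 0.0877]
[296] [0.4775 0.1807 0.1354] 0.00105
[[ 0.22   0.975  0.033]
 [-0.715  0.184 -0.675]
 [-0.664  0.125  0.737]]
rim [0.4754 0.2239 0.0882]
[258] [0.4822 0.1763 0.1332] 0.00098
[[ 0.194  0.955 -0.224]
 [-0.703 -0.024 -0.711]
 [-0.684  0.295  0.667]]
rim [0.4966 0.2218 0.0905]
```

View pics/m4s.png

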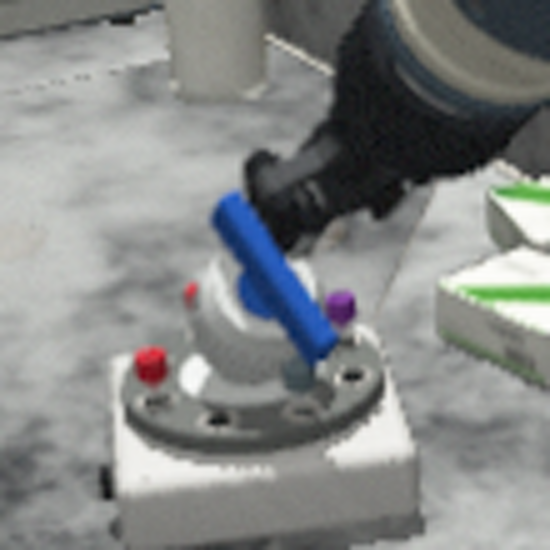

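View pics/m4t.png

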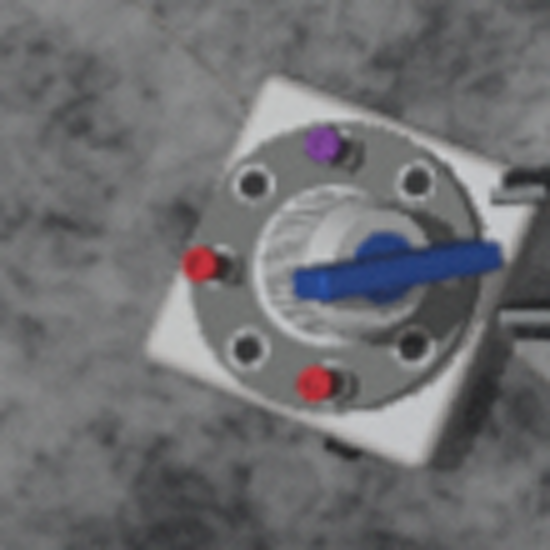

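The nut has shifted slightly but is stable: the top crop shows the bar from (310,283) to (500,255), and both fingers are visible at right, (520,185) and (525,325). I'll use the combined fit for the approach.

Run:
```python
from h import *
from plant import *
s=state(); show(s)
c=np.array([.4805,.177,.1335]); z=np.array([.08,.70,-.705]); z/=np.linalg.norm(z); y=np.array([.975,.05,.19]); y-=z*(y@z); y/=np.linalg.norm(y)
T=np.c_[np.cross(y,z),y,z]; print(T.round(3))
goR(s,c-z*.03,T); goR(s,c+z*.006,T)
```

```text
t 9.9 pos [485.8 123.9 183.1] yaw_y 5.8 tilt [ 0.007  0.732 -0.681] F [ 0.2  0.7 -0.1] M [-0.33  0.03 -0.  ] w 40.2 q [-0.22  0.46  2.01  0.92  1.12 -0.99]
[[-0.17   0.982  0.08 ]
 [ 0.709  0.065  0.702]
 [ 0.685  0.176 -0.707]]
shift mm [ 2.2 -7.8 42.7] rot deg [-3.8 -2.9 -1. ]
shift mm [ 0.4 -5.4 78.6] rot deg [-3.8 -2.9 -1. ]
```

Call:
move_arm:
  deltas:
    - [1,-4,15,-2,-2,0,50]
    - [2,-8,30,-4,-3,-1,50]
    - [2,-8,42,-4,-3,-1,50]
    - [2,-8,43,-4,-3,-1,50]

```text
clock: 10.4
ee_pos: [0.4777, 0.1564, 0.1537]
ee_rot: [[-0.168, 0.982, 0.083], [0.709, 0.062, 0.702], [0.685, 0.177, -0.707]]
force: [0.5, 0.5, 1.1]
gripper_width: 0.0502
```

```bash
python3 look.py m5
```

```text
t 10.4 pos [477.7 156.4 153.7] yaw_y 3.6 tilt [ 0.083  0.702 -0.707] F [0.5 0.5 1.1] M [-0.37 -0.03  0.02] w 50.2 q [-0.15  0.47  2.09  1.05  0.95 -1.09]
scene 113 z med/98 [0.1309 0.1478] dir 116.8 ext [0.01  0.022] mid [0.4761 0.17   0.1453]
top 225 z med/98 [0.1514 0.1726] dir 105.4 ext [0.011 0.023] mid [0.4745 0.1966 0.1694]
```

View pics/m5s.png

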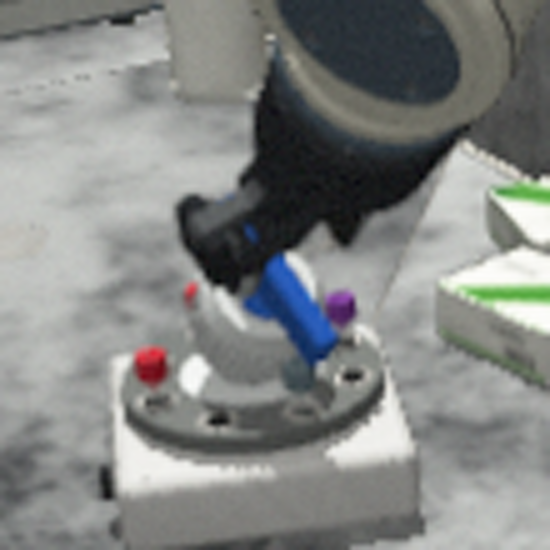

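View pics/m5t.png

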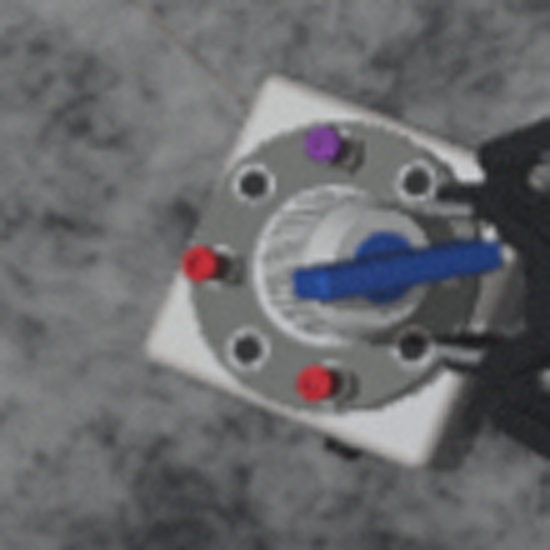

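In the top crop the fingertips (440,190) and (410,340) bracket the bar evenly. Advancing and gripping.

Call:
move_arm:
  deltas:
    - [0,0,12,0,0,0,50]
    - [0,1,24,0,0,0,45]
    - [0,2,32,0,0,0,40]
    - [0,2,34,0,0,0,30]
    - [0,2,34,0,0,0,20]
  newtons: 60

```text
clock: 11.12
ee_pos: [0.4821, 0.1798, 0.1296]
ee_rot: [[-0.167, 0.982, 0.083], [0.709, 0.061, 0.702], [0.685, 0.176, -0.707]]
force: [-0.2, -0.4, -0.3]
gripper_width: 0.0203
```

```bash
python3 look.py m6
```

```text
t 11.12 pos [482.1 179.8 129.6] yaw_y 3.6 tilt [ 0.083  0.702 -0.707] F [-0.2 -0.4 -0.3] M [-0.36  0.05  0.05] w 20.3 q [-0.09  0.52  2.09  1.12  0.9  -1.13]
scene 73 z med/98 [0.1319 0.1724] dir -161.3 ext [0.004 0.012] mid [0.467  0.1977 0.1706]
top 194 z med/98 [0.1568 0.1733] dir 112.6 ext [0.013 0.018] mid [0.4738 0.1972 0.1703]
```

View pics/m6s.png

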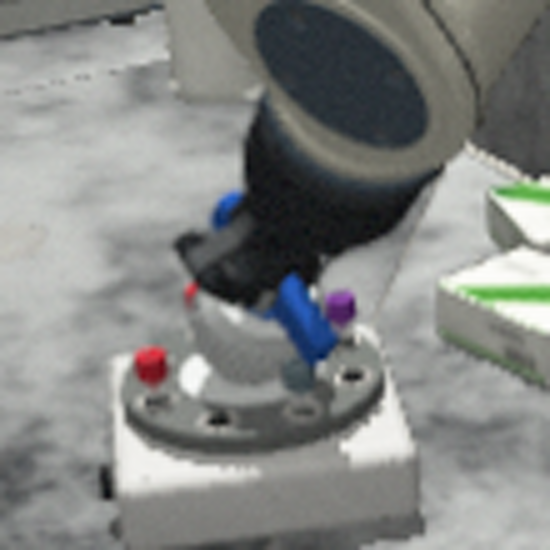

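View pics/m6t.png

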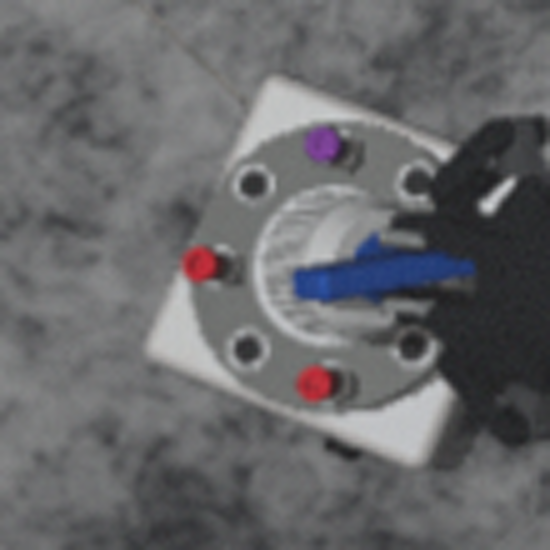

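The bar is between the pads near its middle. Closing.

Call:
move_arm:
  deltas:
    - [0,0,0,0,0,0,8]
    - [0,0,0,0,0,0,8]
    - [0,0,0,0,0,0,8]
    - [0,0,0,0,0,0,8]
  newtons: 60

```text
clock: 11.72
ee_pos: [0.4821, 0.1796, 0.1299]
ee_rot: [[-0.167, 0.982, 0.084], [0.709, 0.061, 0.702], [0.685, 0.177, -0.707]]
force: [-2.0, -3.5, 3.3]
gripper_width: 0.0122
```

Run:
```python
from h import *
from plant import *
s=state(); show(s)
```

```text
t 11.72 pos [482.1 179.6 129.9] yaw_y 3.5 tilt [ 0.084  0.702 -0.707] F [-2.  -3.5  3.3] M [-0.47  0.44  0.33] w 12.2 q [-0.1   0.52  2.09  1.12  0.9  -1.13]
```

Gripped (12.2 mm). I'll lift it off the spindle, mostly straight up.

Call:
move_arm:
  deltas:
    - [3,1,-5,0,0,0,8]
    - [8,2,-11,0,0,0,8]
    - [15,4,-20,0,0,0,8]
    - [25,7,-33,0,0,0,8]
    - [42,12,-54,0,0,0,8]
    - [59,17,-75,0,0,0,8]
    - [59,17,-75,0,0,0,8]

```text
clock: 12.6
ee_pos: [0.4841, 0.1697, 0.2286]
ee_rot: [[-0.171, 0.981, 0.087], [0.71, 0.061, 0.702], [0.684, 0.182, -0.707]]
force: [-0.8, -0.6, -1.7]
gripper_width: 0.0127
```

```bash
sed -i 's/135,100,110,110,5/120,60,130,120,5/' look.py; python3 look.py m7
python3 - <<'E'
from h import *
from plant import *
s=state(); go(s,[.486,.15,.235],0)
E
```

```text
t 12.6 pos [484.1 169.7 228.6] yaw_y 3.5 tilt [ 0.087  0.702 -0.707] F [-0.8 -0.6 -1.7] M [-0.68  0.12  0.01] w 12.7 q [-0.12  0.33  2.05  0.97  1.03 -0.89]
scene 31 z med/98 [0.2228 0.2633] dir 112.0 ext [0.   0.01] mid [0.4707 0.1833 0.2645]
top 209 z med/98 [0.2568 0.2701] dir 92.9 ext [0.011 0.02 ] mid [0.4763 0.1877 0.267 ]
shift mm [ -8.7   3.6 -19.8] rot deg [  8.4 -44.2   7.3]
```

View pics/m7s.png

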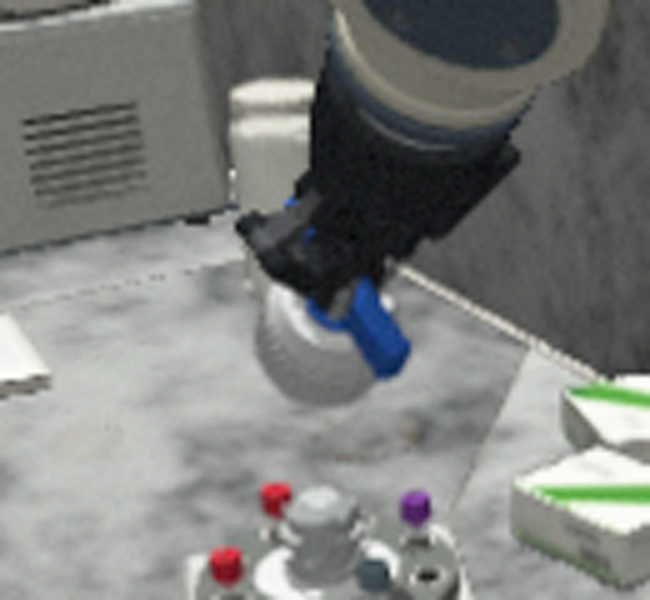

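View pics/m7t.png

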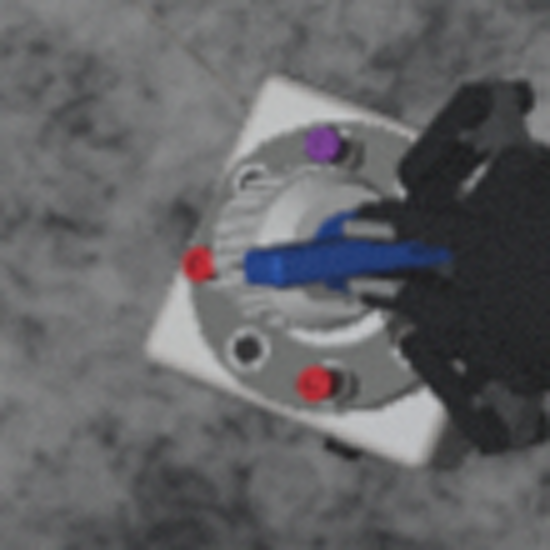

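The nut is held. Now I'll bring the tool upright and measure the nut's tilt and offset in the grip.

Call:
move_arm:
  deltas:
    - [-2,1,-5,2,-9,1,8]
    - [-4,2,-10,3,-18,3,8]
    - [-6,3,-15,5,-27,4,8]
    - [-9,4,-20,7,-36,6,8]
    - [-9,4,-20,8.4,-44.2,7.3,8]
    - [-9,4,-20,8.4,-44.2,7.3,8]
    - [-9,4,-20,8.4,-44.2,7.3,8]

```text
clock: 13.58
ee_pos: [0.4854, 0.1497, 0.2336]
ee_rot: [[-0.001, 1.0, -0.005], [1.0, 0.001, 0.003], [0.003, -0.005, -1.0]]
force: [-0.5, 0.2, -1.9]
gripper_width: 0.0131
```

```bash
cat > nutfit.py <<'E'
from fit import *
from plant import *
s=state(); show(s); R=s["ee_rot"]
ps=[snapshot("scene"),snapshot("top")]
nm=["scene","top"]
tc=s["ee_pos"]-R[:,2]*.009
Rn=np.c_[-R[:,0],R[:,1],-R[:,2]]
for lab,pp in (("both",ps),("scene",ps[:1]),("top",ps[1:])):
    b=bluepts(pp,tc,.058)
    if sum(map(len,b))<25: print(lab,"few"); continue
    c,T,e=fitbar(b,tc,Rn); print(lab,[len(q) for q in b],"mid in tool mm",((c-s["ee_pos"])@R*1000).round(1),"tilt deg tool axes",np.degrees(Ro.from_matrix(Rn.T@T).as_rotvec()).round(1)*[-1,1,-1],"err",e.round(4))
# hub cylinder in scene camera
q=cloud(ps[0]).reshape(-1,3); h=(q-s["ee_pos"])@R*1000
h=h[(np.hypot(h[:,0],h[:,1])<42)&(h[:,2]>22)&(h[:,2]<50)]
def f(v):
    a=h[:,2]; return np.hypot(h[:,0]-v[0]-v[2]*a,h[:,1]-v[1]-v[3]*a)-31
r=least_squares(f,[0,0,0,0],loss="soft_l1"); print("hub axis: x,y at tcp",r.x[:2].round(1),"slope deg",np.degrees(r.x[2:]).round(1),len(h),np.abs(r.fun).mean().round(2))
E
python3 nutfit.py; python3 look.py m8
```

```text
t 13.57 pos [485.4 149.7 233.6] yaw_y 0.1 tilt [-0.005  0.003 -1.   ] F [-0.5  0.2 -1.9] M [ 0.03 -0.03  0.02] w 13.1 q [0.27 0.25 1.88 0.   1.01 0.27]
both [184, 81] mid in tool mm [ 3.3 -2.3 -4.1] tilt deg tool axes [ 6.5 -0.2 -0.2] err 0.0009
scene [184] mid in tool mm [ 3.7 -2.3 -4.4] tilt deg tool axes [7.3 1.2 0.5] err 0.0008
top [81] mid in tool mm [ 2.1  3.  -3.2] tilt deg tool axes [-28.3  -2.1  -0.3] err 0.001
hub axis: x,y at tcp [ 3.5 -2. ] slope deg [-1.2 -2.6] 340 1.08
t 13.68 pos [485.8 149.  234. ] yaw_y -0.0 tilt [-0.004  0.002 -1.   ] F [-0.7 -0.1 -3.2] M [ 0.04 -0.02  0.06] w 12.6 q [0.27 0.25 1.88 0.   1.01 0.27]
scene 22 z med/98 [0.2317 0.2502] dir 107.5 ext [0.004 0.038] mid [0.4799 0.1842 0.247 ]
top few
```

View pics/m8s.png

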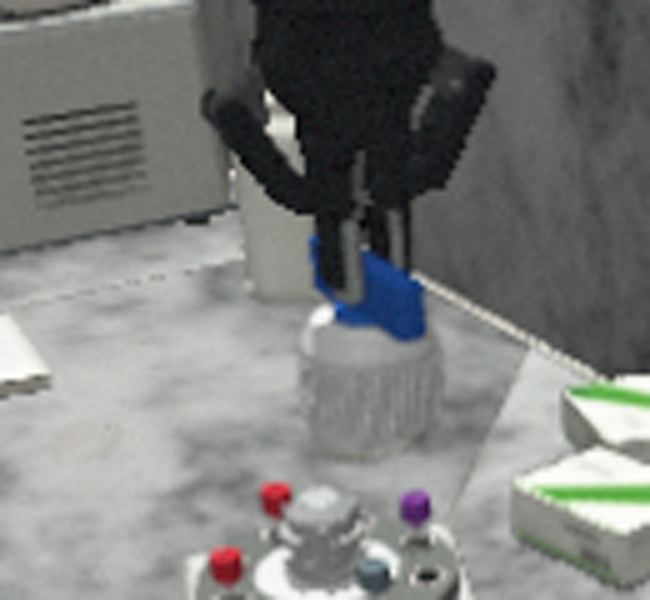

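View pics/m8t.png

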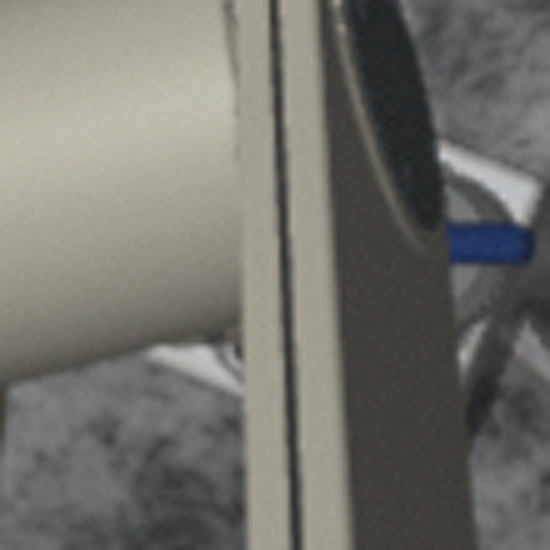

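The nut sits upright in the grip. To remove camera bias, I'll compare nut and spindle within the scene camera only; the cap tops in mixs0 are at about (203,100), (425,112), (357,220) and (122,202), and the tip is at (276,108).

Run:
```python
from h import *
d=pickle.load(open("s0.pkl","rb")); p=d["scene"]
f=lambda c,o,s:[(c[0]+.5)/s-.5+o[0],(c[1]+.5)/s-.5+o[1]]
T=[atz(p,f(c,(150,145),8),.089) for c in ((203,100),(425,112),(357,220),(122,202))]
print(np.array(T).round(4),np.mean(T,0)); print("tip",atz(p,f((276,108),(150,145),8),.105))
from scipy.optimize import least_squares
for n in d:
    q=cloud(d[n]).reshape(-1,3); q=q[np.hypot(*(q[:,:2]-[.485,.223]).T)<.03]
    # cone fit: radius 10 at .105 -> 17 at .097, 17 to .088
    k=q[(q[:,2]>.0895)&(q[:,2]<.1045)]
    def g(v):
        z=k[:,2]-v[2]; rr=np.interp(z,[.088,.097,.105],[.017,.017,.010]); return np.hypot(k[:,0]-v[0],k[:,1]-v[1])-rr
    r=least_squares(g,[.486,.223,0],loss="soft_l1",f_scale=.001,bounds=([0,0,-.002],[1,1,.002])); print(n,len(k),r.x.round(4),np.abs(r.fun).mean())
```

```text
[[0.484  0.2837 0.089 ]
 [0.5396 0.2316 0.089 ]
 [0.4859 0.1758 0.089 ]
 [0.4318 0.2301 0.089 ]] [0.48533172 0.23028348 0.089     ]
tip [0.4874461  0.23195286 0.105     ]
scene 116 [0.4827 0.228  0.0016] 0.0019225174018302658
top 172 [ 0.4864  0.2242 -0.0006] 0.00163315772198636
```

The scene-only comparison says the first try was about 4–5 mm too far toward −y, which agrees with the contact force and the tipping direction. New target: TCP (0.4855, 0.2235).

Run:
```python
from h import *
from plant import *
s=state(); show(s); go(s,[.4855,.2235,.172],0)
```

```text
t 13.78 pos [486.2 148.8 234.5] yaw_y -0.1 tilt [-0.003  0.002 -1.   ] F [ 0.2  0.4 -3. ] M [-0.05 -0.03 -0.02] w 12.4 q [0.27 0.25 1.88 0.   1.01 0.27]
shift mm [74.6 -0.7 62.6] rot deg [-0.1 -0.1 -0.1]
```

Call:
move_arm:
  deltas:
    - [25,0,5,0,0,0,8]
    - [60,-1,10,0,0,0,8]
    - [74.5,-1,20,0,0,0,8]
    - [74.5,-1,40,0,0,0,8]
    - [74.5,-1,58,0,0,0,8]
    - [74.5,-1,63,0,0,0,8]
    - [74.5,-1,63,0,0,0,8]

```text
clock: 14.65
ee_pos: [0.4854, 0.2238, 0.1717]
ee_rot: [[0.0, 1.0, -0.002], [1.0, -0.0, 0.001], [0.001, -0.002, -1.0]]
force: [0.6, -0.3, -2.5]
gripper_width: 0.0124
```

```bash
python3 nutfit.py
python3 - <<'E'
from h import *
from plant import *
s=state(); show(s); 
p=snapshot("scene"); crop(p,120,60,130,120,5,"pics/m9s.png")
E
```

```text
t 14.65 pos [485.4 223.8 171.7] yaw_y -0.0 tilt [-0.002  0.001 -1.   ] F [ 0.6 -0.3 -2.5] M [ 0.05  0.01 -0.05] w 12.4 q [0.41 0.37 1.87 0.   0.9  0.41]
both [138, 107] mid in tool mm [ 3.  -3.3 -4.4] tilt deg tool axes [ 5.   0.7 -0.8] err 0.0012
scene [138] mid in tool mm [ 3.1 -3.7 -5.3] tilt deg tool axes [ 6.3  2.7 -1.2] err 0.0012
top [107] mid in tool mm [ 1.6  0.5 -3.8] tilt deg tool axes [-6.3 -0.   1.8] err 0.001
hub axis: x,y at tcp [ 2.1 -2.1] slope deg [ 1.8 -2.1] 264 1.19
t 14.75 pos [485.9 224.1 172.5] yaw_y -0.0 tilt [-0.001  0.001 -1.   ] F [-0.  -0.1 -0.9] M [-0.02 -0.01  0.02] w 12.5 q [0.41 0.37 1.87 0.   0.9  0.41]
```

View pics/m9s.png

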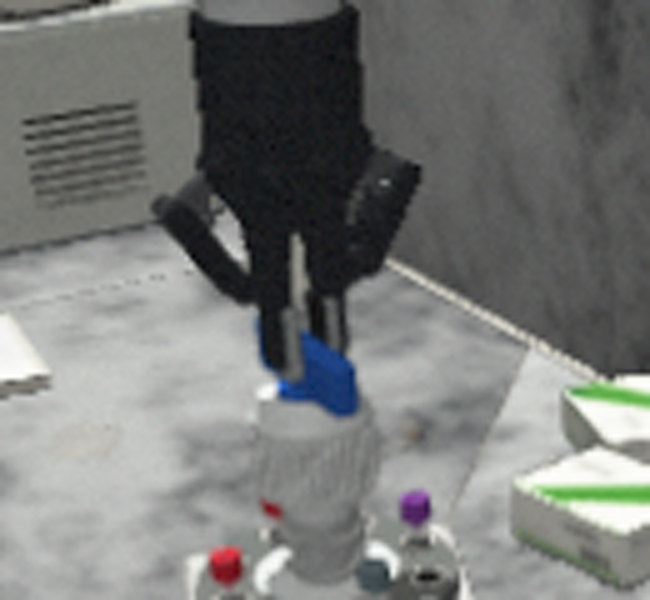

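Nut and spindle agree within about 1–2 mm in both cameras. Lowering in small steps.

Call:
move_arm:
  deltas:
    - [0,0,6,0,0,0,8]
    - [0,0,12,0,0,0,8]
    - [0,0,16,0,0,0,8]
    - [0,0,18,0,0,0,8]
    - [0,0,18,0,0,0,8]

```text
clock: 15.42
ee_pos: [0.4853, 0.2243, 0.1537]
ee_rot: [[-0.0, 1.0, -0.002], [1.0, 0.0, 0.001], [0.001, -0.002, -1.0]]
force: [0.1, 0.0, -2.8]
gripper_width: 0.0121
```

Call:
move_arm:
  deltas:
    - [0,0,2,0,0,0,8]
    - [0,0,4,0,0,0,8]
    - [0,0,4,0,0,0,8]

```text
clock: 15.8
ee_pos: [0.4853, 0.2242, 0.1498]
ee_rot: [[-0.0, 1.0, -0.002], [1.0, 0.0, 0.001], [0.001, -0.002, -1.0]]
force: [0.3, 0.2, -2.2]
gripper_width: 0.0125
```

Run:
```python
from h import *
from plant import *
s=state(); show(s)
```

```text
t 15.8 pos [485.3 224.2 149.8] yaw_y 0.0 tilt [-0.002  0.001 -1.   ] F [ 0.3  0.2 -2.2] M [ 0.01 -0.   -0.06] w 12.5 q [0.41 0.41 1.89 0.   0.85 0.41]
```

No contact and already past the cone. Continuing.

Call:
move_arm:
  deltas:
    - [0,0,2,0,0,0,8]
    - [0,0,4,0,0,0,8]
    - [0,0,5,0,0,0,8]
    - [0,0,5,0,0,0,8]

```text
clock: 16.3
ee_pos: [0.4854, 0.2242, 0.1448]
ee_rot: [[-0.0, 1.0, -0.002], [1.0, 0.0, 0.001], [0.001, -0.002, -1.0]]
force: [0.3, -0.7, -2.4]
gripper_width: 0.0126
```

Call:
move_arm:
  deltas:
    - [0,0,1,0,0,0,8]
    - [0,0,2,0,0,0,8]
    - [0,0,3,0,0,0,8]
    - [0,0,3,0,0,0,8]

```text
clock: 16.8
ee_pos: [0.4855, 0.2244, 0.1425]
ee_rot: [[-0.0, 1.0, -0.001], [1.0, 0.0, 0.001], [0.001, -0.001, -1.0]]
force: [-2.0, -0.2, 4.2]
gripper_width: 0.0128
```

Run:
```python
from h import *
from plant import *
s=state(); show(s)
```

```text
t 16.8 pos [485.5 224.4 142.5] yaw_y 0.0 tilt [-0.001  0.001 -1.   ] F [-2.  -0.2  4.2] M [-0.07  0.33 -0.02] w 12.8 q [0.41 0.42 1.89 0.   0.83 0.41]
```

Contact came at TCP z = 0.1425, so the rim is at about 0.082, which is rest on the thread top. I'll open to a loose straddle and check.

Call:
move_arm:
  deltas:
    - [0,0,0,0,0,0,15]
    - [0,0,0,0,0,0,19]
    - [0,0,1,0,0,0,19]

```text
clock: 17.18
ee_pos: [0.4856, 0.2243, 0.1409]
ee_rot: [[-0.0, 1.0, -0.001], [1.0, 0.0, 0.001], [0.001, -0.001, -1.0]]
force: [-0.7, -0.3, 0.4]
gripper_width: 0.0192
```

```bash
sed -i 's/120,60,130,120,5/135,100,110,110,5/' look.py; python3 look.py m10
```

```text
t 17.18 pos [485.6 224.3 140.9] yaw_y 0.0 tilt [-0.001  0.001 -1.   ] F [-0.7 -0.3  0.4] M [0.02 0.04 0.03] w 19.2 q [0.41 0.42 1.89 0.   0.83 0.41]
scene 131 z med/98 [0.1532 0.1611] dir 84.2 ext [0.018 0.056] mid [0.4808 0.2032 0.1586]
top 105 z med/98 [0.1596 0.1623] dir 89.9 ext [0.011 0.04 ] mid [0.485  0.2004 0.1598]
```

View pics/m10s.png

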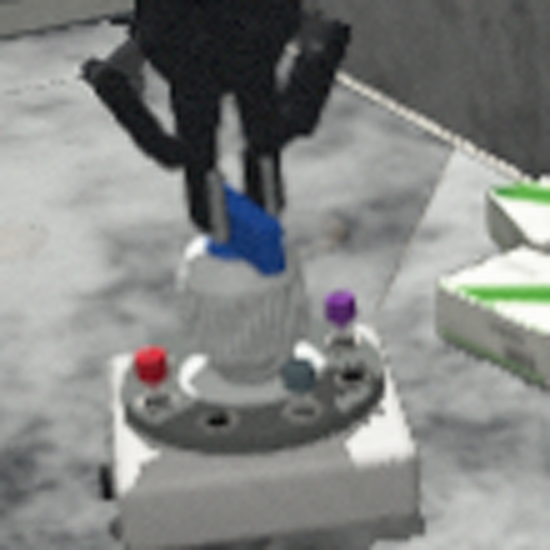

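The nut stands upright on the thread top (bar top 0.160, so rim 0.082). Now I'll lower the fingers a little and turn counter-clockwise.

Call:
move_arm:
  deltas:
    - [0,0,4,0,0,-4,19]
    - [0,0,4,0,0,-10,19]
    - [0,0,4,0,0,-16,19]
    - [0,0,4,0,0,-22,19]
    - [0,0,4,0,0,-28,19]
    - [0,0,4,0,0,-34,19]
    - [0,0,4,0,0,-40,19]
    - [0,0,4,0,0,-40,19]

```text
clock: 18.27
ee_pos: [0.4855, 0.2246, 0.1371]
ee_rot: [[-0.642, 0.767, -0.001], [0.767, 0.642, 0.002], [0.002, 0.0, -1.0]]
force: [-0.6, 1.5, 2.6]
gripper_width: 0.0195
```

```bash
python3 look.py m11
```

```text
t 18.27 pos [485.5 224.6 137.1] yaw_y 39.9 tilt [-0.001  0.002 -1.   ] F [-0.6  1.5  2.6] M [ 0.2   0.05 -0.44] w 19.5 q [ 0.41  0.43  1.89  0.    0.82 -0.29]
scene 239 z med/98 [0.1396 0.1512] dir 115.8 ext [0.035 0.086] mid [0.4826 0.217  0.1488]
top 98 z med/98 [0.1491 0.1516] dir 110.2 ext [0.012 0.037] mid [0.4963 0.1993 0.1491]
```

View pics/m11s.png

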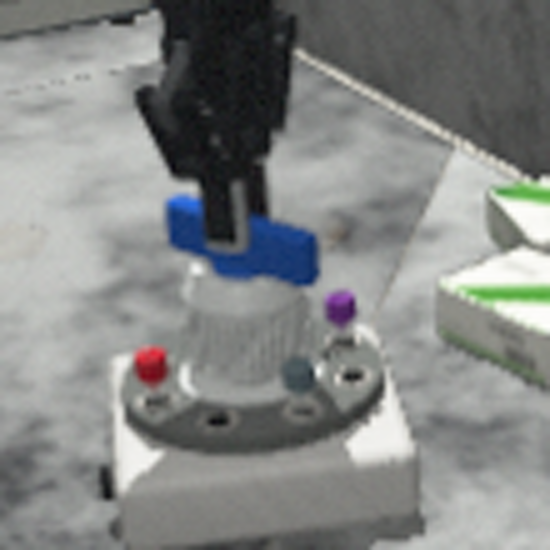

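The bar top is now at 0.150, so the rim is at about 0.072: the nut has dropped into the thread start, and the torque shows it at the stop tooth. Next I'll turn clockwise, following it down.

Call:
move_arm:
  deltas:
    - [0,0,0,0,0,10,19]
    - [0,0,5,0,0,15,19]
    - [0,0,9,0,0,20,19]
    - [0,0,9,0,0,26,19]
    - [0,0,10,0,0,32,19]
    - [0,0,10,0,0,38,19]
    - [0,0,11,0,0,44,19]
    - [0,0,11,0,0,50,19]
    - [0,0,12,0,0,56,19]
    - [0,0,12,0,0,62,19]

```text
clock: 19.62
ee_pos: [0.4852, 0.224, 0.1247]
ee_rot: [[0.379, 0.926, -0.002], [0.926, -0.379, 0.0], [-0.0, -0.002, -1.0]]
force: [0.6, -0.2, -1.0]
gripper_width: 0.019
```

```bash
python3 look.py m12
```

```text
t 19.62 pos [485.2 224.  124.7] yaw_y -22.2 tilt [-0.002  0.    -1.   ] F [ 0.6 -0.2 -1. ] M [0.01 0.03 0.  ] w 19.0 q [0.41 0.45 1.9  0.   0.8  0.8 ]
scene 150 z med/98 [0.1427 0.1481] dir 78.8 ext [0.015 0.081] mid [0.4791 0.2137 0.1461]
top 110 z med/98 [0.1457 0.1491] dir 79.0 ext [0.012 0.038] mid [0.4813 0.1981 0.1463]
```

View pics/m12s.png

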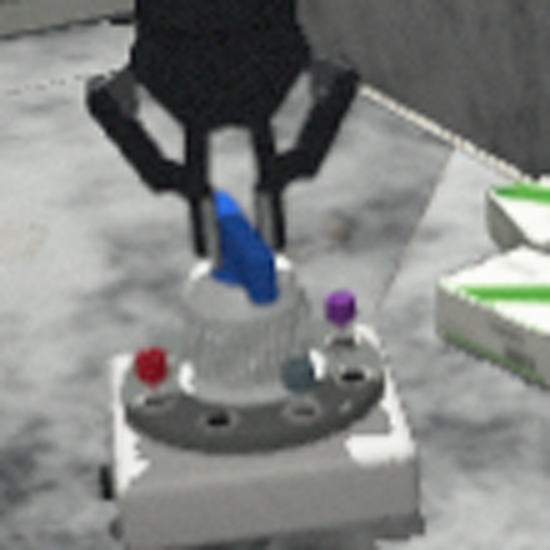

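The nut is following: bar at 79°, top 0.1466, so rim at about 0.0686. Continuing.

Call:
move_arm:
  deltas:
    - [0,0,0,0,0,6,19]
    - [0,0,1,0,0,12,19]
    - [0,0,1,0,0,18,19]
    - [0,0,2,0,0,24,19]
    - [0,0,2,0,0,30,19]
    - [0,0,3,0,0,36,19]
    - [0,0,4,0,0,42,19]
    - [0,0,4,0,0,48,19]
    - [0,0,5,0,0,54,19]

```text
clock: 20.85
ee_pos: [0.4855, 0.2242, 0.1199]
ee_rot: [[0.971, 0.241, -0.001], [0.241, -0.971, 0.001], [-0.001, -0.001, -1.0]]
force: [-0.2, -0.2, -0.3]
gripper_width: 0.0194
```

```bash
python3 look.py m13
```

```text
t 20.85 pos [485.5 224.2 119.9] yaw_y -76.1 tilt [-0.001  0.001 -1.   ] F [-0.2 -0.2 -0.3] M [-0.06  0.01 -0.02] w 19.4 q [0.41 0.45 1.9  0.   0.79 1.74]
scene 183 z med/98 [0.1332 0.1661] dir -155.1 ext [0.051 0.087] mid [0.4755 0.2156 0.142 ]
top 82 z med/98 [0.1413 0.1445] dir -151.7 ext [0.012 0.031] mid [0.4611 0.2091 0.1417]
```

Call:
move_arm:
  deltas:
    - [0,0,0.5,0,0,5,19]
    - [0,0,1,0,0,10,19]
    - [0,0,1,0,0,13,19]
    - [0,0,1,0,0,15,19]

```text
clock: 21.45
ee_pos: [0.4853, 0.2242, 0.1188]
ee_rot: [[1.0, -0.016, -0.002], [-0.016, -1.0, 0.001], [-0.002, -0.001, -1.0]]
force: [-0.2, 0.0, 0.0]
gripper_width: 0.0189
```

```bash
python3 look.py m14
```

```text
t 21.45 pos [485.3 224.2 118.8] yaw_y -90.9 tilt [-0.002  0.001 -1.   ] F [-0.2  0.   0. ] M [0.07 0.05 0.02] w 18.9 q [0.41 0.46 1.9  0.   0.78 1.99]
scene 215 z med/98 [0.1311 0.1409] dir -168.1 ext [0.023 0.087] mid [0.4786 0.2207 0.1384]
top 84 z med/98 [0.1398 0.2558] dir -175.2 ext [0.038 0.084] mid [0.4717 0.2167 0.1465]
```

Call:
move_arm:
  deltas:
    - [0,0,0,0,0,4,19]
    - [0,0,0,0,0,8,19]
    - [0,0,0,0,0,11,19]
    - [0,0,0,0,0,11,19]

```text
clock: 22.05
ee_pos: [0.4853, 0.2243, 0.1189]
ee_rot: [[0.979, -0.206, -0.002], [-0.206, -0.979, 0.001], [-0.002, -0.001, -1.0]]
force: [-0.1, 0.4, -0.5]
gripper_width: 0.0188
```

```bash
python3 look.py m15
```

```text
t 22.05 pos [485.3 224.3 118.9] yaw_y -101.9 tilt [-0.002  0.001 -1.   ] F [-0.1  0.4 -0.5] M [0.15 0.03 0.02] w 18.8 q [0.41 0.46 1.9  0.   0.78 2.19]
scene 235 z med/98 [0.1305 0.1409] dir -178.5 ext [0.014 0.087] mid [0.4792 0.221  0.1386]
top 96 z med/98 [0.14   0.2538] dir -150.2 ext [0.001 0.014] mid [0.5055 0.1908 0.2534]
```

View pics/m15s.png

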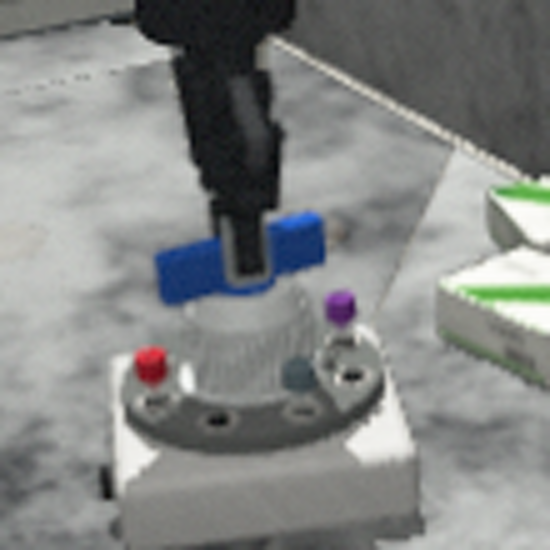

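View pics/m15t.png

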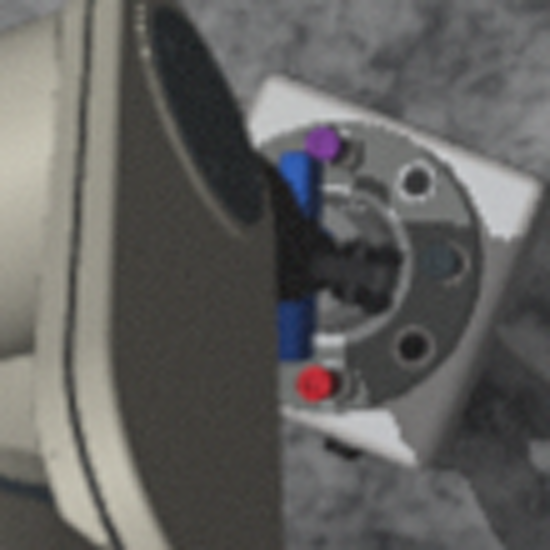

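The bar top reads 0.140 (rim ≈ 0.062) at 110° clockwise, but there's no firm stop torque yet. A bit further.

Call:
move_arm:
  deltas:
    - [0,0,0,0,0,3,19]
    - [0,0,0,0,0,6,19]
    - [0,0,0,0,0,9,19]
    - [0,0,0,0,0,12,19]
    - [0,0,0,0,0,15,19]
    - [0,0,0,0,0,15,19]

```text
clock: 22.9
ee_pos: [0.4854, 0.2244, 0.119]
ee_rot: [[0.892, -0.452, -0.001], [-0.452, -0.892, 0.001], [-0.002, -0.0, -1.0]]
force: [-0.3, 0.7, 0.0]
gripper_width: 0.019
```

```bash
python3 look.py m16
```

```text
t 22.9 pos [485.4 224.4 119. ] yaw_y -116.9 tilt [-0.001  0.001 -1.   ] F [-0.3  0.7  0. ] M [0.17 0.02 0.01] w 19.0 q [0.41 0.46 1.9  0.   0.78 2.45]
scene 263 z med/98 [0.1299 0.1412] dir 166.1 ext [0.012 0.087] mid [0.4824 0.2208 0.1385]
top 74 z med/98 [0.1394 0.2039] dir 172.5 ext [0.035 0.073] mid [0.5125 0.2136 0.1429]
```

View pics/m16s.png

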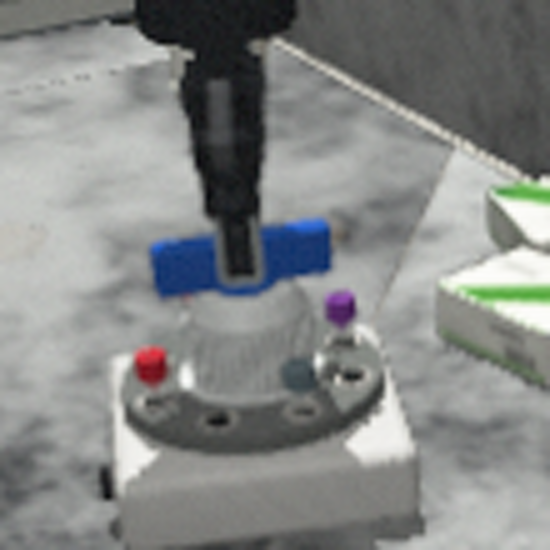

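The nut looks home, but the wrist is near its limit and I felt no stop. I'll let go, lift clear, inspect, and re-straddle half a turn round to confirm the stop.

Call:
move_arm:
  deltas:
    - [0,0,0,0,0,-6,40]
    - [0,0,0,0,0,-13,40]
    - [0,0,-15,0,0,-13,40]
    - [0,0,-45,0,0,-20,40]
    - [0,0,-80,0,0,-30,40]
    - [0,0,-80,0,0,-40,40]
    - [0,0,-80,0,0,-50,40]
    - [0,0,-80,0,0,-60,40]
    - [0,0,-80,0,0,-70,40]
    - [0,0,-80,0,0,-80,40]

```text
clock: 24.25
ee_pos: [0.4857, 0.2242, 0.2001]
ee_rot: [[0.599, 0.801, -0.001], [0.801, -0.599, 0.001], [0.001, -0.001, -1.0]]
force: [0.6, 1.1, -0.5]
gripper_width: 0.04
```

Call:
move_arm:
  deltas:
    - [0,0,0,0,0,-10,40]
    - [0,0,0,0,0,-20,40]
    - [0,0,0,0,0,-30,40]
    - [0,0,0,0,0,-40,40]
    - [0,0,0,0,0,-50,40]
    - [0,0,0,0,0,-60,40]
    - [0,0,0,0,0,-70,40]
    - [0,0,0,0,0,-80,40]
    - [0,0,0,0,0,-90,40]
    - [0,0,0,0,0,-99,40]

```text
clock: 25.5
ee_pos: [0.4857, 0.2242, 0.2001]
ee_rot: [[-0.885, 0.466, -0.001], [0.466, 0.885, 0.001], [0.001, 0.001, -1.0]]
force: [-0.3, -0.5, -0.0]
gripper_width: 0.0399
```

```bash
python3 look.py m17
python3 - <<'E'
from fit import *
from plant import *
ps=[snapshot("scene"),snapshot("top")]
a=np.radians(167); R0=np.c_[[np.cos(a),np.sin(a),0],[-np.sin(a),np.cos(a),0],[0,0,1]]
for lab,pp in (("both",ps),("scene",ps[:1]),("top",ps[1:])):
    b=bluepts(pp,np.array([.486,.224,.126]),.055)
    c,T,e=fitbar(b,np.array([.486,.224,.126]),R0); print(lab,[len(q) for q in b],c.round(4),"yaw",np.degrees(np.arctan2(T[1,0],T[0,0])).round(1),"z axis",T[:,2].round(3),e.round(4))
E
```

```text
t 25.5 pos [485.7 224.2 200.1] yaw_y 62.2 tilt [-0.001  0.001 -1.   ] F [-0.3 -0.5 -0. ] M [-0.05  0.05  0.04] w 39.9 q [ 0.41  0.33  1.85  0.    0.95 -0.68]
scene 369 z med/98 [0.1296 0.1408] dir 166.6 ext [0.018 0.086] mid [0.4816 0.2219 0.1382]
top 152 z med/98 [0.1393 0.1418] dir 164.3 ext [0.014 0.085] mid [0.4957 0.2202 0.1394]
both [371, 149] [0.4859 0.2251 0.1259] yaw 166.4 z axis [0.018 0.067 0.998] 0.0013
scene [371] [0.486  0.2257 0.1257] yaw 167.2 z axis [0.002 0.025 1.   ] 0.0013
top [149] [0.4887 0.2221 0.1261] yaw 165.5 z axis [0.063 0.211 0.975] 0.0009
```

View pics/m17s.png

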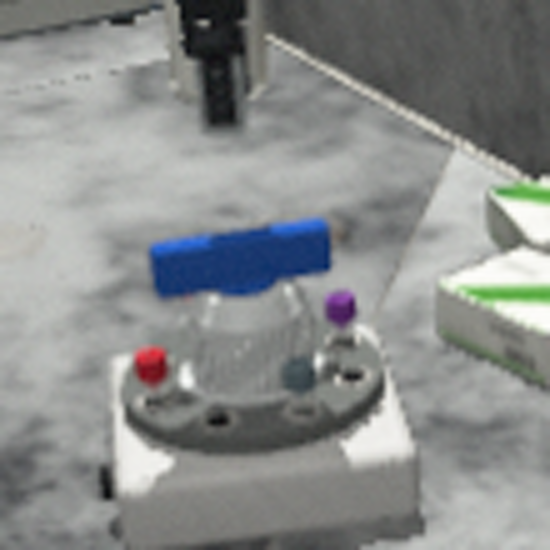

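View pics/m17t.png

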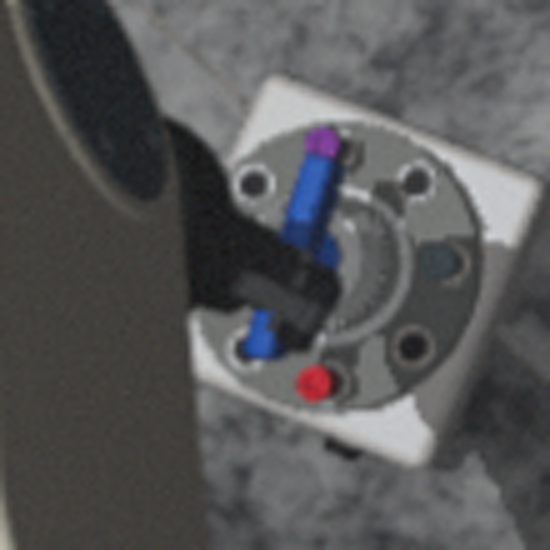

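The bar's middle is at 0.126, so the rim is at about 0.062 (home height), with the bar at 166°. I'll re-straddle to confirm the stop by torque.

Call:
move_arm:
  deltas:
    - [0,0,0,0,0,-8,40]
    - [0,0,10,0,0,-14,40]
    - [0,0,35,0,0,-14,40]
    - [0,0,60,0,0,-14,40]
    - [0,0,76,0,0,-14,40]
    - [0,0,80,0,0,-14,19]
    - [0,0,80,0,0,-14,19]
    - [0,0,80,0,0,-8,19]
    - [0,0,80,0,0,-2,19]
    - [0,0,80,0,0,2,19]

```text
clock: 26.95
ee_pos: [0.4861, 0.2248, 0.1201]
ee_rot: [[-0.865, 0.503, 0.0], [0.503, 0.865, 0.002], [0.001, 0.002, -1.0]]
force: [0.5, 1.2, -0.6]
gripper_width: 0.0194
```

Call:
move_arm:
  deltas:
    - [0,0,0,0,0,3,19]
    - [0,0,0,0,0,6,19]
    - [0,0,0,0,0,8,19]

```text
clock: 27.32
ee_pos: [0.4861, 0.2248, 0.12]
ee_rot: [[-0.787, 0.617, 0.0], [0.617, 0.787, 0.002], [0.001, 0.002, -1.0]]
force: [-0.1, 1.3, 2.1]
gripper_width: 0.019
```

```bash
python3 look.py m18
```

```text
t 27.32 pos [486.1 224.8 120. ] yaw_y 51.9 tilt [ 0.     0.002 -1.   ] F [-0.1  1.3  2.1] M [ 0.24 -0.01  0.08] w 19.0 q [ 0.41  0.45  1.9   0.    0.78 -0.5 ]
scene 267 z med/98 [0.1299 0.1408] dir 155.9 ext [0.018 0.087] mid [0.4831 0.2213 0.1381]
top 85 z med/98 [0.1394 0.1424] dir 162.4 ext [0.035 0.033] mid [0.5124 0.2093 0.1408]
```

View pics/m18s.png

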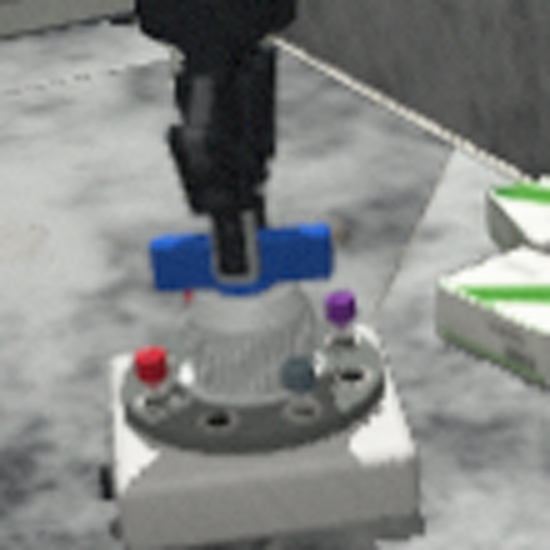

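Call:
move_arm:
  deltas:
    - [0,0,0,0,0,3,19]
    - [0,0,0,0,0,6,19]
    - [0,0,0,0,0,9,19]
    - [0,0,0,0,0,9,19]

```text
clock: 27.92
ee_pos: [0.4858, 0.2248, 0.1198]
ee_rot: [[-0.683, 0.731, -0.0], [0.731, 0.683, 0.002], [0.002, 0.001, -1.0]]
force: [-1.8, 1.7, 5.3]
gripper_width: 0.0189
```

```bash
python3 look.py m19
```

```text
t 27.93 pos [485.8 224.8 119.8] yaw_y 43.0 tilt [-0.     0.002 -1.   ] F [-1.8  1.7  5.3] M [0.35 0.18 0.22] w 18.9 q [ 0.41  0.45  1.9   0.    0.79 -0.34]
scene 273 z med/98 [0.13   0.1406] dir 147.3 ext [0.013 0.087] mid [0.4848 0.2199 0.1381]
top 89 z med/98 [0.1397 0.1427] dir 151.7 ext [0.02  0.034] mid [0.5094 0.2066 0.1404]
```

Call:
move_arm:
  deltas:
    - [0,0,0,0,0,3,19]
    - [0,0,0,0,0,6,19]
    - [0,0,0,0,0,6,19]

```text
clock: 28.4
ee_pos: [0.4857, 0.2248, 0.1199]
ee_rot: [[-0.603, 0.798, -0.001], [0.798, 0.603, 0.002], [0.002, 0.001, -1.0]]
force: [-2.9, 2.4, 5.5]
gripper_width: 0.019
```

```bash
python3 look.py m20
```

```text
t 28.4 pos [485.7 224.8 119.9] yaw_y 37.1 tilt [-0.001  0.002 -1.   ] F [-2.9  2.4  5.5] M [0.43 0.37 0.61] w 19.0 q [ 0.41  0.45  1.9   0.    0.79 -0.24]
scene 272 z med/98 [0.1297 0.1417] dir 144.4 ext [0.031 0.088] mid [0.4834 0.2192 0.1388]
top 91 z med/98 [0.1393 0.1419] dir 147.9 ext [0.013 0.035] mid [0.5074 0.2055 0.1393]
```

The torque has risen to 0.6 Nm and the bar has nearly stopped, so the nut is tight on its seat. Easing off, opening and lifting clear.

Call:
move_arm:
  deltas:
    - [0,0,0,0,0,-8,19]
    - [0,0,0,0,0,-18,40]
    - [0,0,0,0,0,-18,40]
    - [0,0,-10,0,0,-18,40]
    - [0,0,-40,0,0,-18,40]
    - [0,0,-90,0,0,-18,40]
    - [0,0,-150,0,0,-18,40]
    - [-60,-60,-180,0,0,-18,40]
    - [-120,-60,-180,0,0,-18,40]
    - [-120,-60,-180,0,0,-18,40]

```text
clock: 29.75
ee_pos: [0.511, 0.0897, 0.3006]
ee_rot: [[-0.816, 0.577, 0.001], [0.577, 0.816, 0.001], [-0.001, 0.002, -1.0]]
force: [-0.9, 0.4, 0.2]
gripper_width: 0.0398
```

```bash
python3 look.py m21
python3 - <<'E'
from fit import *
from plant import *
ps=[snapshot("scene"),snapshot("top")]
cv2.imwrite("pics/endtop.png",cv2.resize(ps[1]["color"],None,fx=1.5,fy=1.5));cv2.imwrite("pics/endscene.png",cv2.resize(ps[0]["color"],None,fx=1.5,fy=1.5))
a=np.radians(147); R0=np.c_[[np.cos(a),np.sin(a),0],[-np.sin(a),np.cos(a),0],[0,0,1]]
for lab,pp in (("both",ps),("scene",ps[:1]),("top",ps[1:])):
    b=bluepts(pp,np.array([.486,.224,.126]),.055)
    if sum(map(len,b))<30: continue
    c,T,e=fitbar(b,np.array([.486,.224,.126]),R0); print(lab,[len(q) for q in b],c.round(4),"yaw",np.degrees(np.arctan2(T[1,0],T[0,0])).round(1),"z axis",T[:,2].round(3),e.round(4))
E
```

```text
t 29.75 pos [511.   89.7 300.6] yaw_y 54.7 tilt [ 0.001  0.001 -1.   ] F [-0.9  0.4  0.2] M [ 0.03  0.03 -0.01] w 39.8 q [ 0.15  0.19  1.79  0.    1.16 -0.81]
scene 364 z med/98 [0.1292 0.1412] dir 142.8 ext [0.015 0.088] mid [0.4813 0.2212 0.1383]
top 181 z med/98 [0.1395 0.1424] dir 142.6 ext [0.014 0.062] mid [0.4753 0.2305 0.1396]
both [367, 169] [0.4817 0.2269 0.1261] yaw 142.6 z axis [0.076 0.101 0.992] 0.0015
scene [367] [0.4862 0.224  0.1255] yaw 143.9 z axis [-0.015 -0.01   1.   ] 0.0015
top [169] [0.4869 0.2206 0.126 ] yaw 141.3 z axis [0.196 0.225 0.955] 0.0009
```

View pics/m21s.png

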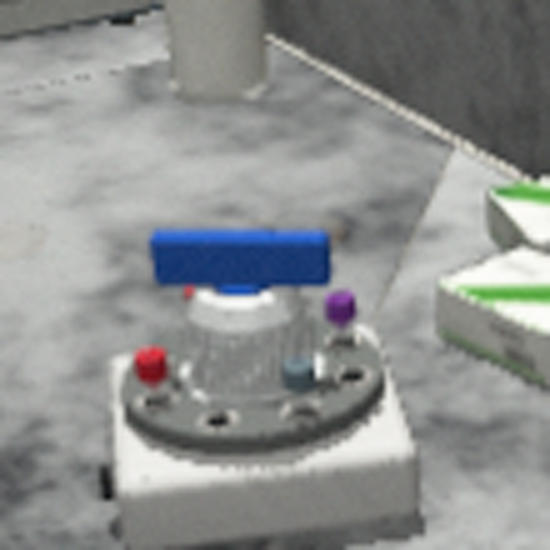

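View pics/endtop.png

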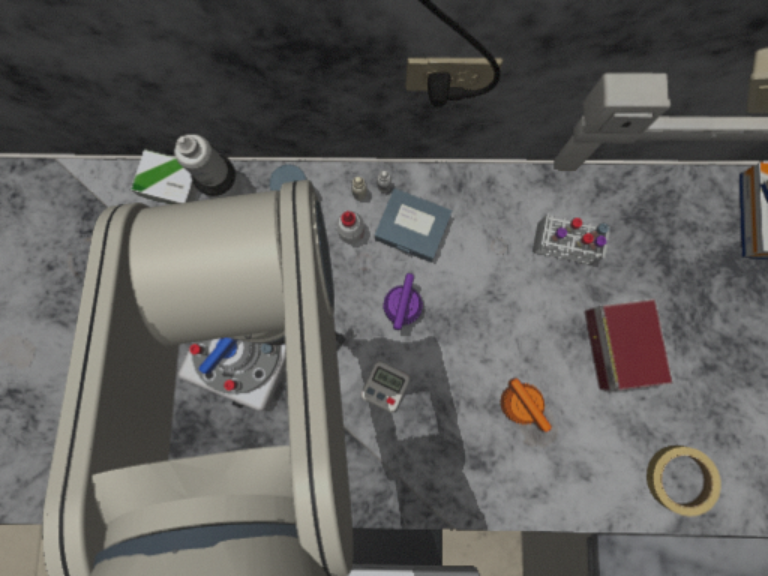

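The nut stands upright with the bar's middle at 0.126 m (rim ≈ 0.062 m, seat height). In the top picture the timer (387,387), slide case (413,225), bottle (350,222) and both look-alikes are where they began. Handing in.

```bash
python3 -c "
from plant import *
print(sign_off())"
```

```text
the job is handed in; nothing more can be done
None
```

The nut is on the spindle and screwed home. I set it on the thread top and turned it counter-clockwise until it dropped about 10 mm, to a rim height of about 72 mm. I then turned it clockwise until it sat on the turntable, let go, moved clear and handed in at about 30 s.

- **First try failed:** the nut was about 4 mm off-centre on the cone. When I loosened the grip it tipped and leaned on the mixer at about 45°. I picked it up with a tilted gripper, re-centred it and set it on properly.
- **Height:** the last pictures put the rim at 61.5–62 mm, against 62 mm for the seat. That is within the 2 mm camera calibration.
- **Tilt:** the scene camera shows the nut upright. The top camera and the combined fit gave tilted fits, which I put down to the arm partly hiding the bar.
- **Tightness:** the wrist torque had risen to 0.6 N m and the bar had almost stopped turning.
- **Turn angle disagrees:** I measured about 145–150° clockwise, against the stated 100–140°. The starting angle was only known to a few degrees.
- **Other things on the bench:** the timer, slide case, bottle and both look-alikes are where they started. In the last picture the arm half hides the blue jar, but nothing went near it.

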